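# Knock a jammed nut out of a box spanner and pack it in the nut tray

### The arm

A 6-joint arm with a two-finger parallel gripper is mounted at the origin on the work surface. World frame = base frame: x ahead of the robot, y to its left, z up, the work surface at z = 0. Lengths are in m, angles in rad, forces in N, time in s.
With the tool pointing down it reaches from about 0.3 to 0.75 m from the base axis. Payload 8.5 kg.
Tool frame: the origin (TCP) lies midway between the tips of the shut fingers; the grasp point (between the pads) lies 19 mm behind it (hold_point_z is the distance from the TCP to the grasp point, in m); z points along the fingers, x is the direction in which the jaws open and shut, and the axes are right-handed (so a half turn about z gives the same grasp; the last joint's range is limited). The gripper opens to 85 mm and grips with 20 to 120 N. Pads are 22 mm wide; open, the fingers measure 114 mm over their backs; the gripper's body (76 mm by 85 mm) begins 54 mm behind the grasp point. The pads swing forward as they close: fully open they stand 13 mm farther back than shut.
Start: joints at [-1.524, 0.381, 1.297, -0, 1.464, -0.215], TCP at [0.142, -0.531, 0.231] pointing down, gripper open.
Joint ranges: [-3.11, 3.11], [-0.89, 2.33], [0.22, 2.48], [-1.42, 4.56], [0.17, 2.85], [-2.88, 2.88]. Speed limits (rad/s): [2.39, 2.39, 3.14, 3.14, 3.14, 3.14].

### API

Orientations are given as a unit quaternion [x, y, z, w].
In Python, from plant import * gives the robot as it stands.
- The arm moves only by the tool step_arm, never from a script. Its argument "targets" is a list of rows, each an object with "xyz": the shift along the world's x, y, z in m, a list of three; "roll": the turn about the world's z in degrees. In form: [{"xyz": [tx, ty, tz], "roll": roll}, ...]. A call has exactly 10 rows; each row shifts and turns the commanded pose from where the row before left it; what a row does not reach is not made up. A row lasts 1/10 s, in which the tool goes at most 50 mm and 8.59 degrees, less where a joint would pass 70% of its speed; a pose out of reach is approached as far as the arm can. A call with a gripper value outside its range is refused whole. "gripper" is the closure, from -1 (fully open) to 1 (shut), set as the call begins (left out, the last holds). The fingers move at their own pace and stop on an object; "grip_force" is the grip in N (left out, the last holds). Time passes only in rows, so rows that do not move let the fingers close, or fill a call up. It gives the time, the measured TCP pose, the force and the opening at its end, in the units of the state.
- get_state(): the state, without advancing time (a new reading comes with each control period).
- snapshot(name): name is "side" or "top"; returns a dict with "frame" (400x640x3 uint8, red, green, blue), "camera_matrix" (3x3 intrinsics, pixels), "position" and "orientation" of the camera in the world. Camera axes: x right, y down, z forward; pixel columns grow to the right and rows downward; lengths in m; the calibration is good to about 2 mm. A picture is of the moment at which its call begins. There is no depth.
- sign_off(): hands the job in, once; it reports no verdict.
The state is a dict: "time_s": time; "joints": joint angles; "dq": joint speeds; "joint_efforts": joint torques, N m; "tcp_pos": TCP position; "ee_rot": TCP orientation; "force": force on the tool from outside, world axes, zero at the start; "torque": the same for the moment, N m; "opening": finger opening in m.
Only numpy, scipy, OpenCV 4.12 (cv2) and the standard library are available. Lean on these libraries where they do the work, as an engineer would, in place of code of your own. Each camera call takes 0.05 s, during which the arm holds its last target.

### The job

A nut is jammed in the lower end of the middle-sized box spanner: tip the spanner over into the sloping cradle, jammed end down against the end plate, let go, and push the wooden drift down through it from the top until the nut drops out and slides down the chute. Then lay the nut flat in the nut tray, snug in the notch of the honeycomb with its flats touching the three nuts around it. Leave the other five nuts packed and the spanner in the cradle (the drift may stay in it), and knock none of the other tools over or out of place.

Things in the scene. Friction and masses are not known exactly. Their poses are not given: they have to be found in the camera images.
- spanner_center (a point): Middle of the spanner with the jammed nut: plain steel hexagonal tube 115 long, open at both ends, 38 across outer flats (44 over corners), bore a 31 hexagon, wall 3.5, 0.3 kg; the middle-sized of the three on the board. Origin half-way along; z along the tube to its upper mouth (upright at the start), x square to a pair of flats (the others every 60 deg). All sizes here in mm
- spanner_foot (a point): Centre of that spanner's lower rim (the jammed end), axes as for its middle. Two springy leaves hold the nut inside, its underside 28 above this rim and its top 44: it does not fall out when tipped, and needs a steady push of about 8 N from above; past the leaves it may slide or still need pushing right out of this end
- spanner_mouth (a point): Centre of that spanner's upper rim, axes as for its middle
- nut_center (a point): Centre of the jammed steel hexagon nut: 30 across flats (34.6 over corners), 16 thick, hole 17.5, 64 g. z along its hole (up or down once it lies flat), x square to a pair of flats (the others every 60 deg)
- drift_handle (a point): Middle of the handle (35 diameter, 60 long) of the drift, a plain wooden dowel with a thicker turned handle on top; z along it from tip to handle. It stands upright in one of the block's three holes, tip 55 deep, 1.5 play all round. The point is 30 above the handle's square shoulder, which is too wide for the spanner's bore
- drift_tip (a point): Centre of the drift's flat tip, 158 below the handle point, same axes. The shaft, 20 diameter and 128 long up to the shoulder, is thicker than the nut's hole; with the shoulder on the spanner's rim the tip is 13 out of the far end
- cradle_seat (a point): Where the centre of the lower rim of a spanner lying fully home in the cradle is, 75 over the bench. Level frame: x horizontal downhill, z up. The fixed steel V (120 deg, plates 76 long, sloping 50 deg to the horizontal, lower end to +x) takes two neighbouring flats, a corner lowest, another pair of flats square to y. An end plate 4 thick with a 33.6 hexagonal hole stops the rim
- cradle_head (a point): Where the centre of the upper rim of a spanner lying fully home is: 74 in -x and 88 up from the seat, same axes; the upper 43 of the spanner stand free of the V. Below the end plate a slippery chute 60 wide leads down to the bench, its last 48 level, ending at x = +140 from the seat; a nut pushed out slides down it and stops flat on or near its end, 110 to 200 in +x from the seat
- tray: Fixed shallow steel nut tray, 166 x 94 outside, 11 high, walls and floor 3. Origin under its centre, x along its length. Five nuts like the jammed one lie flat in honeycomb at its +x end; the next place, the notch between nuts a, b and c, is on the centre line at x = +19 (nut centre 11 above the tray's underside); the -x half is empty
- block: Fixed wooden tool block 75 x 200 x 70 mm, three holes in a row along its y, 62 mm apart. Origin under its centre
- board: Fixed plywood board 165 x 165 mm, 6 mm thick, on which the three spanners stand, 80 mm between centres. Origin under its centre
- spanner_big: Bystander: larger box spanner, 46 mm across flats, 128 mm tall, on the board. Origin at its foot, z up
- spanner_small: Bystander: smaller box spanner, 30 mm across flats, 88 mm tall, on the board. Origin at its foot, z up
- rasp: Bystander: hand tool with a dark wooden handle 28 mm thick, standing in the block; its top is 170 mm above the bench. Origin at its lower end, z up
- chisel: Bystander: hand tool with a wooden handle 25 mm thick, standing in the block; its top is 190 mm above the bench. Origin at its lower end, z up
- bamboo: Bystander: bamboo offcut, 34 mm thick, 110 mm tall, standing on the bench. Origin at its foot, z up
- hammer: Bystander: hammer, 260 mm long, lying on the bench. Origin under its middle
- nut_a_center (a point): Centre of a loose nut in the tray, same size as the jammed one: left (+y) neighbour of the free place, 15 mm in x and 26 mm in y from it (tray axes; its x is square to the tray's end wall)
- nut_b_center (a point): Centre of a loose nut in the tray, same size as the jammed one: right (-y) neighbour of the free place, 15 mm in x and 26 mm in -y from it (tray axes; its x is square to the tray's end wall)
- nut_c_center (a point): Centre of a loose nut in the tray, same size as the jammed one: neighbour straight beyond the free place, 30 mm in +x from it (tray axes; its x is square to the tray's end wall)
- nut_d_center (a point): Centre of a loose nut in the tray, same size as the jammed one: in the +x, +y corner (tray axes; its x is square to the tray's end wall)
- nut_e_center (a point): Centre of a loose nut in the tray, same size as the jammed one: in the +x, -y corner (tray axes; its x is square to the tray's end wall)
- nut: The jammed nut's  origin at the centre of its underside, axes as for its centre

How it is judged:
On the way, in this order (a step that is already met when the one before it is completed fails the run):
1. the spanner lies fully home in the cradle, jammed end down against the end plate, let go, with the nut still jammed in it (distance between spanner_foot and cradle_seat below 0.008 m and distance between spanner_mouth and cradle_head below 0.012 m and z of nut_center in the frame of spanner_foot between 0.022 and 0.055 m and contact force between the fingers and spanner below 0.2 N), for 0.2 s.
2. the drift's tip is pushed down inside the spanner, lying in the cradle, to the bottom end, and the nut is out (distance between spanner_foot and cradle_seat below 0.008 m and distance between spanner_mouth and cradle_head below 0.012 m and z of drift_tip in the frame of spanner_foot below 0.03 m and x of drift_tip in the frame of spanner_foot between -0.012 and 0.012 m and y of drift_tip in the frame of spanner_foot between -0.012 and 0.012 m and z of nut_center in the frame of spanner_foot below -0.008 m), for 0.05 s.
At the end, for the whole second after the job is handed in: Nut flat on the tray floor (6 deg), at rest, centre within 32.5 mm of nuts a, b and c (30 is touching), flats parallel to theirs within 8 deg; the five nuts within 8 mm of their places; spanner home in the cradle (lower rim within 8 mm, upper within 12 mm); drift anywhere (distance between nut_center and nut_a_center below 0.0325 m and distance between nut_center and nut_b_center below 0.0325 m and distance between nut_center and nut_c_center below 0.0325 m and (angle between nut_center's own z axis and vertical below 0.1 rad or angle between nut_center's own z axis and vertical above 3.04 rad) and (angle between the x axis of nut_center and the x axis of tray, either way round below 0.14 rad or angle between the x axis of nut_center and the x axis of tray, either way round between 0.907 and 1.187 rad) and z of nut_center in the frame of tray between 0.008 and 0.014 m and distance of each of nut_a_center, nut_b_center, nut_c_center, nut_d_center, nut_e_center from where it was at the start of the episode below 0.008 m and distance between spanner_foot and cradle_seat below 0.008 m and distance between spanner_mouth and cradle_head below 0.012 m and linear speed of nut below 0.02 m/s).
It fails at once if another spanner, a tool in the block or the bamboo offcut is knocked over (angle between any of spanner_big, spanner_small, rasp, chisel, bamboo's own z axis and vertical above 0.5 rad).
It fails at once if a bystander is shoved more than 4 cm from its place (distance of any of spanner_big, spanner_small, rasp, chisel, bamboo, hammer from where it was at the start of the episode above 0.04 m).
It also fails if it takes over 72 s, if anything falls off the work surface, if the arm or the gripper's body presses on something with over 40 N, if the wrist force passes 120 N, or if a joint passes its speed limit or range.

## Working session

There is one attempt and no reset: what is moved stays moved. The work goes in short steps, Python scripts to look and compute and a tool call to move; the robot and the scene stay as the last step left them, time stands still between calls to the robot, and variables do not carry over. Pictures are saved under pics/ and viewed, and the job is handed in when it is done.

Besides the shell and the picture viewer there is one more tool, called after "Request:" by a JSON object that holds its "op" and its "data", one argument or row to a line. step_arm: Moves the arm, as the interface text tells. Its arguments: {"type":"object","properties":{"targets":{"type":"array"},"gripper":{"type":"number"},"grip_force":{"type":"number"}},"required":["targets"]}

```bash
ls; mkdir -p pics; cat > h.py <<'E'
from plant import *
import numpy as np, cv2
from scipy.spatial.transform import Rotation as R
def snap(n,fn):
    s=snapshot(n); cv2.imwrite('pics/'+fn+'.png',s['frame'][:,:,::-1]); np.savez('pics/'+fn+'.npz',**s); return s
def load(fn): return dict(np.load('pics/'+fn+'.npz'))
def ray(s,uv):
    K=np.array(s['camera_matrix']); d=np.linalg.inv(K)@np.array([uv[0],uv[1],1.0])
    d=R.from_quat(s['orientation']).apply(d); return np.array(s['position']),d/np.linalg.norm(d)
def plane(s,uv,z):
    p,d=ray(s,uv); return p+d*(z-p[2])/d[2]
def proj(s,P):
    c=R.from_quat(s['orientation']).inv().apply(np.atleast_2d(P)-s['position']); q=c@np.array(s['camera_matrix']).T
    return q[:,:2]/q[:,2:]
def tri(s1,u1,s2,u2):
    p,d=ray(s1,u1);q,e=ray(s2,u2)
    A=np.array([d,-e]).T; t=np.linalg.lstsq(A,q-p,rcond=None)[0]
    a=p+d*t[0];b=q+e*t[1]; return (a+b)/2,np.linalg.norm(a-b)
E
python3 - <<'E'
from h import *
for n in('side','top'):
    s=snap(n,n+'0'); print(n,s['position'],s['orientation'],s['camera_matrix'])
print(get_state())
E
```

```text
pics
side [0.15128615 0.9106936  0.70194014] [-0.19326921  0.84011268 -0.49570244  0.10553094] [[403.68770053   0.         318.06322876]
 [  0.         403.68770053 201.65960586]
 [  0.           0.           1.        ]]
top [0.47421143 0.03738164 1.48000334] [-0.70541067  0.70748347 -0.03179817  0.02918555] [[476.25127206   0.         316.46460281]
 [  0.         476.25127206 200.77120323]
 [  0.           0.           1.        ]]
{'time_s': 0.1, 'joints': array([-1.52433048e+00,  3.81124006e-01,  1.29817977e+00,  2.97150571e-05,
        1.46361556e+00, -2.15306092e-01]), 'dq': array([ 0.00017629, -0.00094456, -0.00236051,  0.00072751, -0.00049866,
        0.00092608]), 'joint_efforts': array([ 3.90751273e-03, -4.49220300e+01, -2.31652379e+01, -1.25870974e-04,
        3.71596005e-03, -1.62069004e-06]), 'tcp_pos': array([ 0.14232502, -0.53098506,  0.23077776]), 'ee_rot': array([ 7.93343837e-01, -6.08773453e-01, -4.16542951e-04, -5.16459050e-04]), 'force': array([-1.03330349,  0.2677585 ,  0.7439414 ]), 'torque': array([ 0.04622183, -0.05882824, -0.00404957]), 'opening': 0.08536407515193314}
```

View pics/side0.png

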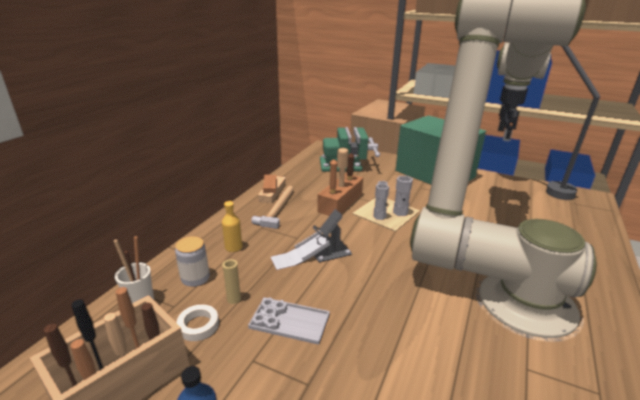

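View pics/top0.png

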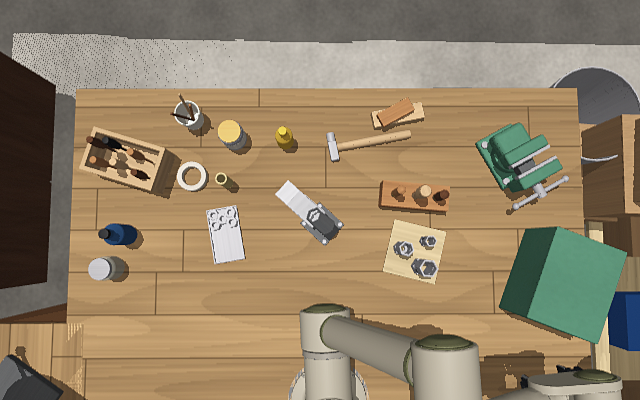

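View crops.

```bash
python3 - <<'E'
import cv2,numpy as np
t=cv2.imread('pics/top0.png');s=cv2.imread('pics/side0.png')
def c(im,x0,x1,y0,y1,k,fn): cv2.imwrite('pics/'+fn+'.png',cv2.resize(im[y0:y1,x0:x1],None,fx=k,fy=k,interpolation=cv2.INTER_CUBIC))
c(t,270,350,170,250,7,'ct_cradle');c(t,370,460,170,290,5,'ct_board');c(t,195,255,195,270,7,'ct_tray')
c(s,240,430,110,340,3,'cs')
E
```

```text
(no output)
```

View pics/ct_cradle.png

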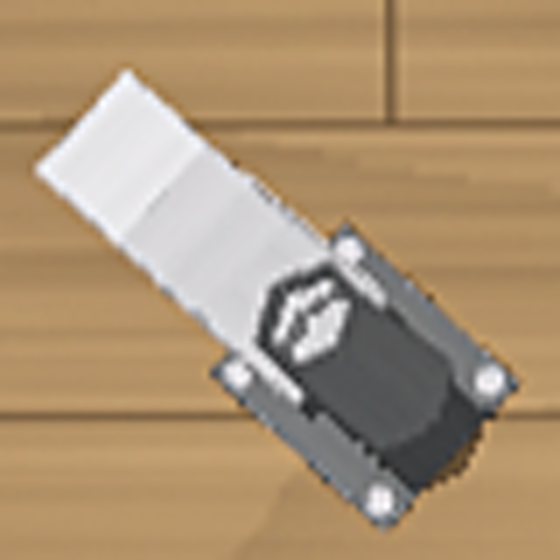

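View pics/ct_board.png

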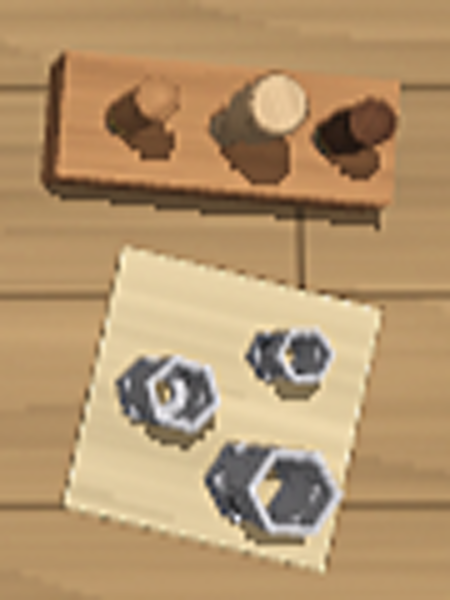

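View pics/ct_tray.png

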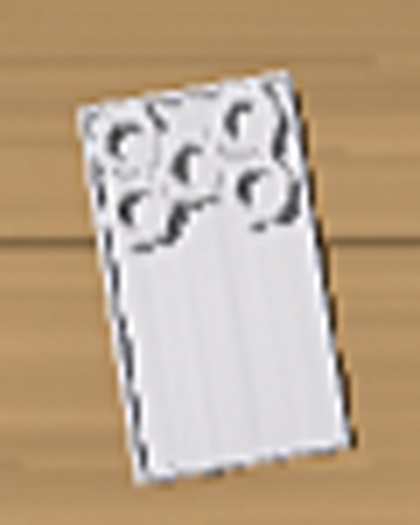

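View pics/cs.png

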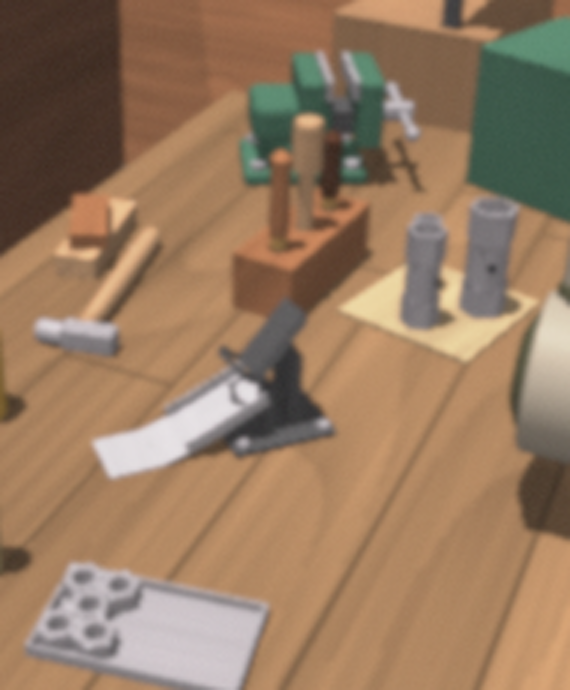

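```bash
python3 - <<'E'
from h import *
t=load('top0')
def cp(x,y,x0,y0,k): return (x0+(x+.5)/k-.5,y0+(y+.5)/k-.5)
P=lambda x,y,z:plane(t,cp(x,y,270,170,7),z)
print('chute end',P(125,70,.003),P(37,168,.003),'fold',P(200,150,.003),P(125,235,.003))
b=[P(*q,.01) for q in((348,247),(490,380),(380,500),(238,374))]
print('bolts',b)
print(np.linalg.norm(b[0]-b[3]),np.linalg.norm(b[0]-b[1]),np.linalg.norm(b[1]-b[2]),np.linalg.norm(b[3]-b[2]))
for a,c in((b[1],b[0]),(b[2],b[3])): d=c-a; print('ang',np.degrees(np.arctan2(d[1],d[0])))
d=b[0]-b[3]; print(np.degrees(np.arctan2(d[1],d[0]))+90)
d=P(125,70,.003)-P(37,168,.003); print(np.degrees(np.arctan2(d[1],d[0]))+90)
d=P(125,70,.003)-P(200,150,.003); print(np.degrees(np.arctan2(d[1],d[0])))
d=P(37,168,.003)-P(125,235,.003); print(np.degrees(np.arctan2(d[1],d[0])))
# mask of chute
im=t['frame'].astype(int); 
hsv=cv2.cvtColor(t['frame'],cv2.COLOR_RGB2HSV)
m=((hsv[...,1]<40)&(hsv[...,2]>190)).astype(np.uint8); m[:, :272]=0;m[:,345:]=0;m[:172]=0;m[250:]=0
n,l,st,ce=cv2.connectedComponentsWithStats(m); 
for i in range(1,n):
  if st[i,4]>4: print(st[i],ce[i])
# plane for mid mouth: crop board
Q=lambda x,y,z:plane(t,cp(x,y,370,170,5),z)
print('board corners',[Q(*q,.006).round(4) for q in((123,246),(382,308),(325,570),(65,505))])
print('mid mouth',Q(182,394,.121),'big',Q(292,490,.134),'small',Q(306,354,.094))
print('handle top',[ (h,Q(279,104,h)) for h in(.203,)],'block top corners',[Q(*q,.07).round(4) for q in((62,52),(400,82),(388,207),(46,183))])
print('chisel',Q(158,100,.19),'rasp',Q(374,118,.17))
T=lambda x,y,z:plane(t,cp(x,y,195,195,7),z)
print('tray',[T(*q,.011).round(4) for q in((80,107),(290,70),(353,445),(138,482))])
print('nuts',[T(*q,.019).round(4) for q in((130,145),(243,120),(193,170),(265,193),(140,215))])
E
```

```text
chute end [0.66867581 0.12223265 0.003     ] [0.62482176 0.16130174 0.003     ] fold [0.6326823  0.08875487 0.003     ] [0.59478878 0.12207273 0.003     ]
bolts [array([0.5886166 , 0.02305377, 0.01      ]), array([ 0.52963645, -0.03933284,  0.01      ]), array([0.47707528, 0.00939362, 0.01      ]), array([0.53260789, 0.07174184, 0.01      ])]
0.07421255610978139 0.08585305729244683 0.07167248158221434 0.08349353772898242
ang 46.607725325101285
ang 48.30902871671657
48.99974732898484
48.30250723718047
42.926083253910924
52.56302385834615
[275 180  42  47 757] [295.34874505 200.14002642]
[318 204   7   9  22] [320.54545455 207.63636364]
[309 210   8   8  18] [312.11111111 213.22222222]
[312 213   8   8  31] [315.51612903 216.4516129 ]
[338 222   4   4  12] [339.41666667 223.75      ]
[323 240   3   4  10] [323.9 241.2]
board corners [array([ 0.5449, -0.2089,  0.006 ]), array([ 0.5061, -0.3686,  0.006 ]), array([ 0.346 , -0.3294,  0.006 ]), array([ 0.386 , -0.1706,  0.006 ])]
mid mouth [ 0.45518719 -0.22182631  0.121     ] big [ 0.40158269 -0.28006639  0.134     ] small [ 0.47769064 -0.29945775  0.094     ]
handle top [(0.203, array([ 0.61192289, -0.26158161,  0.203     ]))] block top corners [array([ 0.6578, -0.1638,  0.07  ]), array([ 0.6393, -0.3653,  0.07  ]), array([ 0.5646, -0.3561,  0.07  ]), array([ 0.5794, -0.1531,  0.07  ])]
chisel [ 0.61569615 -0.19865021  0.19      ] rasp [ 0.60754754 -0.32175361  0.17      ]
tray [array([0.574, 0.373, 0.011]), array([0.5901, 0.2806, 0.011 ]), array([0.4255, 0.2512, 0.011 ]), array([0.4097, 0.3449, 0.011 ])]
nuts [array([0.5567, 0.349 , 0.019 ]), array([0.5676, 0.2996, 0.019 ]), array([0.5457, 0.3212, 0.019 ]), array([0.5355, 0.2896, 0.019 ]), array([0.5261, 0.3441, 0.019 ])]
```

```bash
python3 - <<'E'
from h import *
t=load('top0')
g=cv2.cvtColor(t['frame'],cv2.COLOR_RGB2GRAY)
print(g[236:262,392:420])
im=cv2.resize(t['frame'][232:264,388:424],None,fx=16,fy=16,interpolation=cv2.INTER_CUBIC)
cv2.imwrite('pics/mid.png',im[:,:,::-1])
s=load('side0')
im=cv2.resize(s['frame'][160:230,350:430],None,fx=7,fy=7,interpolation=cv2.INTER_CUBIC)
cv2.imwrite('pics/mids.png',im[:,:,::-1])
im=cv2.resize(s['frame'][200:280,260:360],None,fx=7,fy=7,interpolation=cv2.INTER_CUBIC)
cv2.imwrite('pics/crs.png',im[:,:,::-1])
E
```

```text
[[205 202 201 201 201 200 202 204 205 206 207 208 207 207 206 205 205 204
  203 203 202 203 202 202 204 205 206 210]
 [208 206 205 203 202 200 201 200 200 200 202 204 204 206 207 208 207 206
  205 204 204 203 203 202 202 203 203 208]
 [209 209 207 207 205 205 203 203 201 200 201 201 200 200 202 204 204 206
  207 208 207 206 205 204 203 203 205 213]
 [207 208 207 207 209 209 208 208 205 205 204 204 202 201 200 200 200 200
  202 203 204 205 206 208 207 207 211 197]
 [208 207 208 208 209 215 216 215 213 214 214 213 208 205 203 201 201 200
  200 200 200 200 202 203 204 208 217 145]
 [208 209 210 213 217 179 144 184 211 202 157 137 185 226 213 207 204 203
  203 200 200 199 199 199 200 203 212  80]
 [203 205 210 217 183 110  79 113 138 127  86 142 211 182 200 222 217 211
  208 206 203 202 201 200 200 200 207 163]
 [206 207 213 180 112  86  90  88  84  81 152 217 159  89 119 144 182 198
  193 234 207 206 204 203 202 202 205 206]
 [210 215 180 109  86  93  94  91  86 157 222 178 112  90  56  60 116 124
  112 200 212 206 205 205 205 205 206 211]
 [211 179 110 122  88  94  89  92 189 199 172 1
[... 1242 characters left out ...]
193 193 193 193 197 201 207  95 107 111 110 109 106 100 106 145 138 126
  103 199 192 208 205 205 206 209 208 207]
 [195 194 193 194 193 194 199 187  92 102 107 109 109 109 109 105 101  95
   96 207 201 199 203 206 208 217 218 216]
 [193 194 193 194 194 194 196 200 187 190  92  97  99 101 105 103 102 196
  188 201 195 198 204 151 152 158 210 202]
 [196 195 194 192 193 193 193 195 198 201 185 187 189 191  90  97 190 204
  198 196 199 205 152  91  98 187 191 127]
 [201 200 200 198 197 195 194 193 192 194 196 198 199 202 185 183 199 194
  192 193 199 187  93  88  69 140 126  85]
 [204 203 203 202 202 200 200 198 196 195 194 194 192 194 195 196 194 192
  193 195 204 139  88  95  87  92  92  95]]
```

View pics/mid.png

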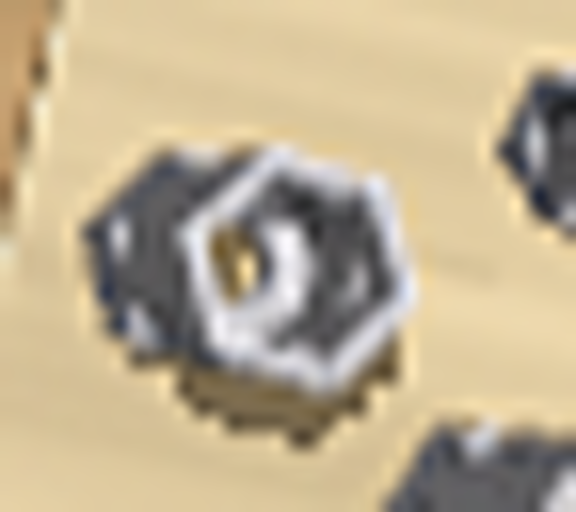

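View pics/mids.png

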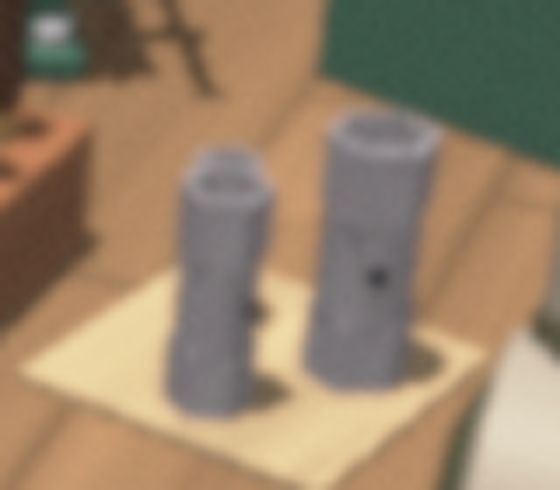

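View pics/crs.png

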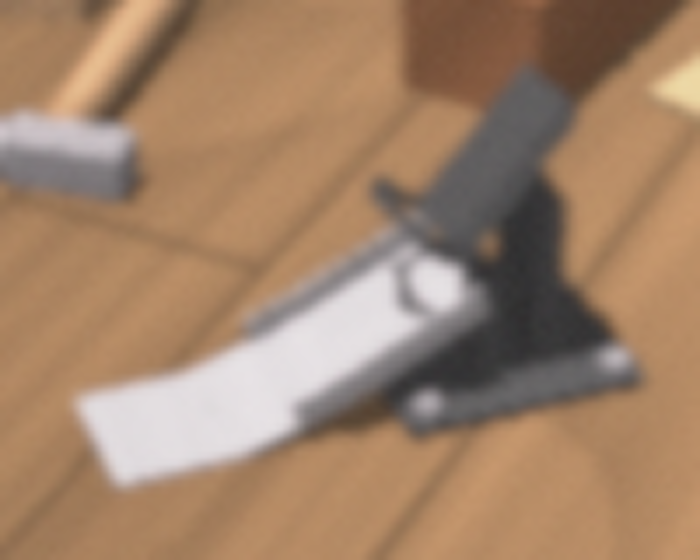

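```bash
python3 - <<'E'
from h import *
t=load('top0');s=load('side0')
c=np.array([388+(299.5)/16-.5,232+268.5/16-.5])
pts=[(280,153),(380,188),(405,292),(325,385),(213,350),(192,240)]
W=[plane(t,(388+(x+.5)/16-.5,232+(y+.5)/16-.5),.121) for x,y in pts]
C=np.mean(W,0);print('mouth',C,[round(np.linalg.norm(w-C)*1000,1) for w in W])
a=np.array([np.arctan2(*(w-C)[1::-1]) for w in W]);print('corner yaw',np.degrees(np.angle(np.exp(6j*a).mean())/6))
mb=np.array([401.5,265.]);
yaw=np.radians(47.6);X=np.array([np.cos(yaw),np.sin(yaw),0]);Y=np.array([-X[1],X[0],0]);Z=np.array([0,0,1.])
seat=np.array([.5523,.0384,.075])
A=-.643*X+.766*Z;N=.766*X+.643*Z
L={}
for q in(0,.072):
  for y,n in((-.019,-.011),(0,-.022),(.019,-.011)): L[(q,y)]=seat+q*A+y*Y+n*N
L['endtop']=seat+.022*N
for y in(-.03,.03): 
  for x in(.14,.092):L[('ch',x,y)]=seat+x*X+y*Y-Z*.073
for fn,S in(('top0',t),('side0',s)):
  im=cv2.imread('pics/'+fn+'.png')
  x0,y0,k,w,h=(270,170,7,80,80) if fn[0]=='t' else (260,200,7,100,80)
  o=cv2.resize(im[y0:y0+h,x0:x0+w],None,fx=k,fy=k,interpolation=cv2.INTER_CUBIC)
  for kx,p in L.items():
    u=proj(S,p)[0]; cv2.circle(o,(int((u[0]-x0+.5)*k),int((u[1]-y0+.5)*k)),3,(0,0,255) if kx[0]!='ch' else (255,0,0),-1)
  cv2.imwrite('pics/ov_'+fn+'.png',o)
E
```

```text
mouth [ 0.45553469 -0.22248614  0.121     ] [np.float64(20.6), np.float64(20.3), np.float64(19.2), np.float64(21.1), np.float64(21.2), np.float64(19.6)]
corner yaw 13.155787981432796
```

View pics/ov_top0.png

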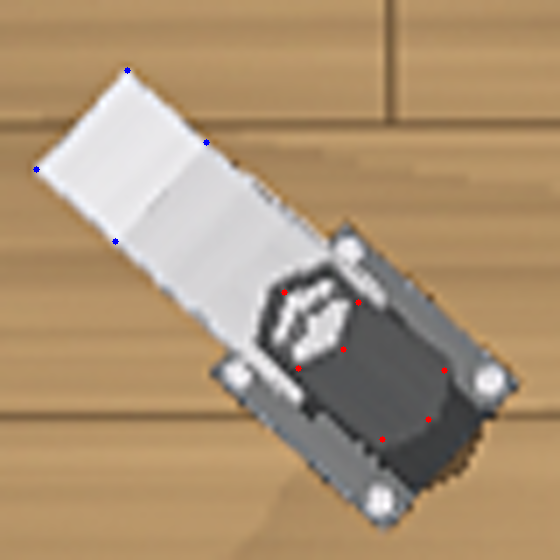

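View pics/ov_side0.png

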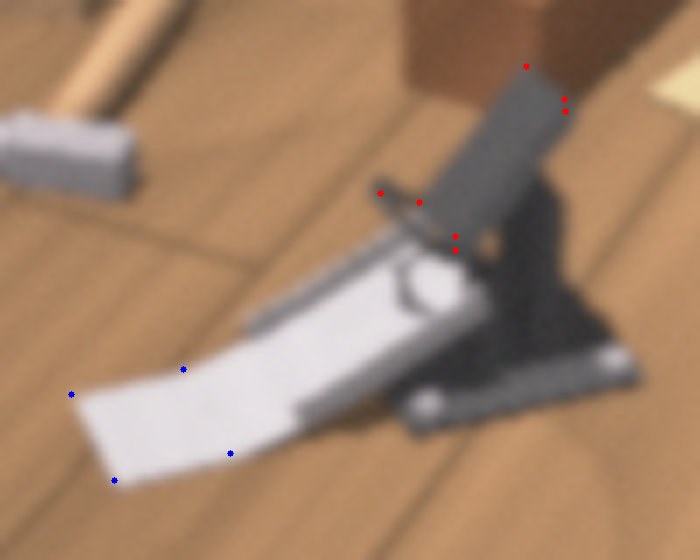

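Request:
{"op": "step_arm", "data": {
  "targets": [
    {"xyz": [0.031, 0.031, 0], "roll": 5.8},
    {"xyz": [0.031, 0.031, 0], "roll": 5.8},
    {"xyz": [0.031, 0.031, 0], "roll": 5.8},
    {"xyz": [0.031, 0.031, 0], "roll": 5.8},
    {"xyz": [0.031, 0.031, 0], "roll": 5.8},
    {"xyz": [0.031, 0.031, 0], "roll": 5.8},
    {"xyz": [0.031, 0.031, 0], "roll": 5.8},
    {"xyz": [0.031, 0.031, 0], "roll": 5.8},
    {"xyz": [0.031, 0.031, 0], "roll": 5.8},
    {"xyz": [0.031, 0.031, 0], "roll": 6}
  ],
  "gripper": -0.5,
  "grip_force": 40
}}

```text
time_s: 1.1
tcp_pos: [0.4533, -0.2196, 0.2312]
ee_rot: [0.99, -0.144, -0.0, -0.0]
force: [1.1, -0.1, 0.4]
opening: 0.064
```

Request:
{"op": "step_arm", "data": {
  "targets": [
    {"xyz": [0.003, -0.0015, -0.02], "roll": 0},
    {"xyz": [0, 0, -0.02], "roll": 0},
    {"xyz": [0, 0, -0.02], "roll": 0},
    {"xyz": [0, 0, -0.02], "roll": 0},
    {"xyz": [0, 0, -0.02], "roll": 0},
    {"xyz": [0, 0, -0.02], "roll": 0},
    {"xyz": [0, 0, -0.02], "roll": 0},
    {"xyz": [0, 0, -0.013], "roll": 0},
    {"xyz": [0, 0, 0], "roll": 0},
    {"xyz": [0, 0, 0], "roll": 0}
  ]
}}

```text
time_s: 2.1
tcp_pos: [0.4554, -0.2228, 0.0785]
ee_rot: [0.989, -0.146, -0.0, -0.0]
force: [0.3, -0.3, 0.9]
opening: 0.0642
```

```bash
python3 - <<'E'
from h import *
t=snap('top','top1');s=snap('side','side1')
cv2.imwrite('pics/a.png',cv2.resize(t['frame'][200:300,370:470],None,fx=5,fy=5)[:,:,::-1])
cv2.imwrite('pics/b.png',cv2.resize(s['frame'][130:240,340:440],None,fx=5,fy=5)[:,:,::-1])
print(get_state()['tcp_pos'])
E
```

```text
[ 0.45568162 -0.22299097  0.07908528]
```

View pics/b.png

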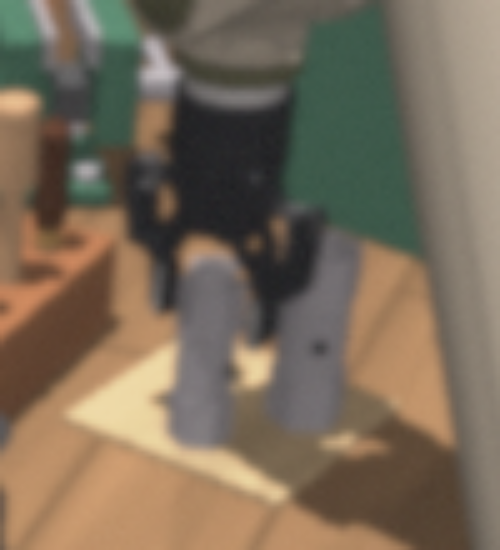

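Request:
{"op": "step_arm", "data": {
  "targets": [
    {"xyz": [0, 0, 0], "roll": 0},
    {"xyz": [0, 0, 0], "roll": 0},
    {"xyz": [0, 0, 0], "roll": 0},
    {"xyz": [0, 0, 0], "roll": 0},
    {"xyz": [0, 0, 0], "roll": 0},
    {"xyz": [0, 0, 0], "roll": 0},
    {"xyz": [0, 0, 0.02], "roll": 0},
    {"xyz": [0, 0, 0.04], "roll": 0},
    {"xyz": [0, 0, 0.04], "roll": 0},
    {"xyz": [0, 0, 0.04], "roll": 0}
  ],
  "gripper": 1,
  "grip_force": 40
}}

```text
time_s: 3.2
tcp_pos: [0.4548, -0.2223, 0.2192]
ee_rot: [0.989, -0.146, -0.001, -0.001]
force: [1.0, 0.3, -4.8]
opening: 0.0375
```

Request:
{"op": "step_arm", "data": {
  "targets": [
    {"xyz": [0.01, 0.03, 0.005], "roll": -3.2},
    {"xyz": [0.01, 0.03, 0], "roll": -3.2},
    {"xyz": [0.01, 0.03, 0], "roll": -3.2},
    {"xyz": [0.01, 0.03, 0], "roll": -3.2},
    {"xyz": [0.01, 0.03, 0], "roll": -3.2},
    {"xyz": [0.01, 0.03, 0], "roll": -3.2},
    {"xyz": [0.01, 0.03, 0], "roll": -3.2},
    {"xyz": [0.01, 0.03, 0], "roll": -3.4},
    {"xyz": [0.0015, 0.003, -0.01], "roll": 0},
    {"xyz": [0, 0, -0.015], "roll": 0}
  ],
  "grip_force": 20
}}

```text
time_s: 4.2
tcp_pos: [0.5368, 0.0211, 0.1976]
ee_rot: [0.932, -0.362, -0.0, 0.0]
force: [0.1, -1.2, -5.5]
opening: 0.0374
```

```bash
python3 - <<'E'
from h import *
t=snap('top','top2');s=snap('side','side2')
cv2.imwrite('pics/a2.png',cv2.resize(t['frame'][160:270,260:370],None,fx=5,fy=5)[:,:,::-1])
cv2.imwrite('pics/b2.png',cv2.resize(s['frame'][130:280,250:390],None,fx=5,fy=4.99)[:590,:,::-1])
print(get_state()['tcp_pos'],get_state()['force'])
E
```

```text
[0.53541356 0.02030783 0.19573003] [-0.10136214 -0.10805458 -3.46481865]
```

View pics/b2.png

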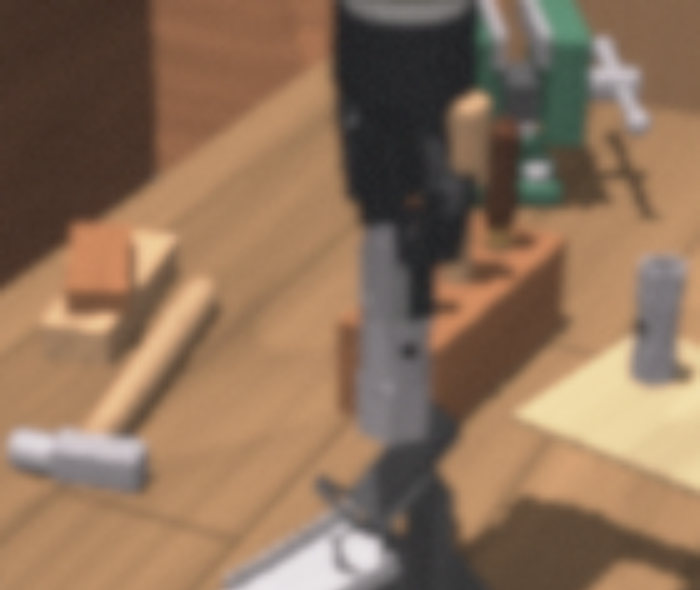

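Request:
{"op": "step_arm", "data": {
  "targets": [
    {"xyz": [0, 0, -0.005], "roll": 0},
    {"xyz": [0, 0, -0.005], "roll": 0},
    {"xyz": [0, 0, -0.005], "roll": 0},
    {"xyz": [0, 0, -0.004], "roll": 0},
    {"xyz": [0, 0, -0.003], "roll": 0},
    {"xyz": [0, 0, -0.002], "roll": 0},
    {"xyz": [0, 0, -0.002], "roll": 0},
    {"xyz": [0, 0, -0.002], "roll": 0},
    {"xyz": [0, 0, 0], "roll": 0},
    {"xyz": [0, 0, 0], "roll": 0}
  ]
}}

```text
time_s: 5.3
tcp_pos: [0.5371, 0.0208, 0.1706]
ee_rot: [0.932, -0.363, 0.0, -0.001]
force: [0.4, 4.7, -1.7]
opening: 0.0376
```

Request:
{"op": "step_arm", "data": {
  "targets": [
    {"xyz": [-0.0023, -0.0026, 0], "roll": 0},
    {"xyz": [-0.0023, -0.0026, 0], "roll": 0},
    {"xyz": [-0.0023, -0.0026, 0], "roll": 0},
    {"xyz": [-0.0023, -0.0026, 0], "roll": 0},
    {"xyz": [-0.0023, -0.0026, 0], "roll": 0},
    {"xyz": [-0.0023, -0.0026, 0], "roll": 0},
    {"xyz": [-0.0023, -0.0026, 0], "roll": 0},
    {"xyz": [-0.0023, -0.0026, 0], "roll": 0},
    {"xyz": [-0.0023, -0.0026, 0], "roll": 0},
    {"xyz": [-0.0023, -0.0026, 0], "roll": 0}
  ]
}}

```text
time_s: 6.3
tcp_pos: [0.5138, -0.0052, 0.1703]
ee_rot: [0.932, -0.363, -0.0, -0.001]
force: [1.5, 5.1, -3.6]
opening: 0.0376
```

```bash
cat >v.py <<'E'
from h import *
import sys
k=sys.argv[1]
s=snap('side','side'+k)
x0,x1,y0,y1=[int(v) for v in sys.argv[2:6]] if len(sys.argv)>5 else (250,390,130,280)
cv2.imwrite('pics/b%s.png'%k,cv2.resize(s['frame'][y0:y1,x0:x1],None,fx=4,fy=4)[:,:,::-1])
st=get_state();print(st['tcp_pos'],st['force'],st['torque'])
E
python3 v.py 3
```

```text
[ 0.51361881 -0.00544009  0.170319  ] [ 0.14981368  5.44226474 -2.67965313] [ 1.441519   -0.24823863  0.19568181]
```

View pics/b3.png

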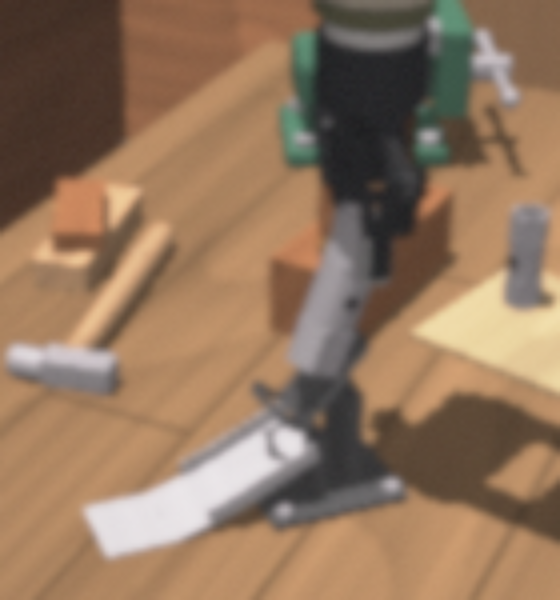

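Request:
{"op": "step_arm", "data": {
  "targets": [
    {"xyz": [-0.0023, -0.0026, -0.0006], "roll": 0},
    {"xyz": [-0.0023, -0.0026, -0.0007], "roll": 0},
    {"xyz": [-0.0023, -0.0026, -0.0008], "roll": 0},
    {"xyz": [-0.0023, -0.0026, -0.001], "roll": 0},
    {"xyz": [-0.0023, -0.0026, -0.0011], "roll": 0},
    {"xyz": [-0.0023, -0.0026, -0.0012], "roll": 0},
    {"xyz": [-0.0023, -0.0026, -0.0014], "roll": 0},
    {"xyz": [-0.0023, -0.0026, -0.0015], "roll": 0},
    {"xyz": [-0.0023, -0.0026, -0.0016], "roll": 0},
    {"xyz": [-0.0023, -0.0026, -0.0017], "roll": 0}
  ]
}}

```text
time_s: 7.35
tcp_pos: [0.4907, -0.0311, 0.1587]
ee_rot: [0.932, -0.363, -0.0, -0.001]
force: [1.4, 6.5, -1.6]
opening: 0.0378
```

```bash
python3 v.py 4
```

```text
[ 0.49053648 -0.03128349  0.15852869] [ 1.87235657  8.0022207  -2.356601  ] [ 1.63874374 -0.32401409  0.21636332]
```

View pics/b4.png

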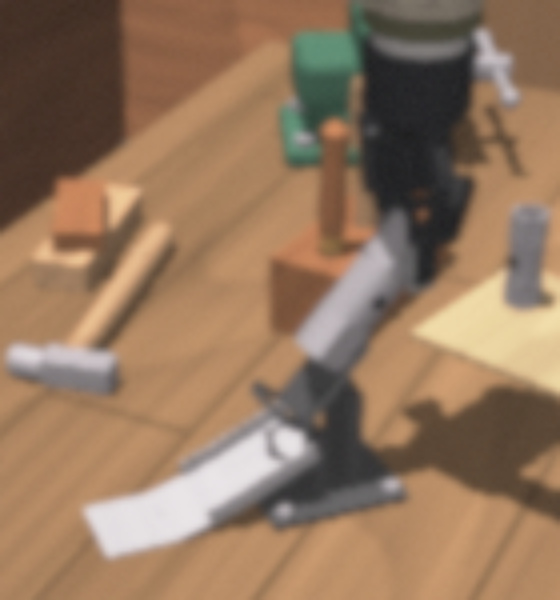

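Request:
{"op": "step_arm", "data": {
  "targets": [
    {"xyz": [0.002, 0.0023, -0.0034], "roll": 0},
    {"xyz": [0.002, 0.0023, -0.0034], "roll": 0},
    {"xyz": [0.002, 0.0023, -0.0034], "roll": 0},
    {"xyz": [0.002, 0.0023, -0.0034], "roll": 0},
    {"xyz": [0.002, 0.0023, -0.0034], "roll": 0},
    {"xyz": [0.002, 0.0023, -0.0034], "roll": 0},
    {"xyz": [0.002, 0.0023, -0.0034], "roll": 0},
    {"xyz": [0.002, 0.0023, -0.0034], "roll": 0},
    {"xyz": [0.002, 0.0023, -0.0034], "roll": 0},
    {"xyz": [0.001, 0.0013, -0.0024], "roll": 0}
  ]
}}

```text
time_s: 8.4
tcp_pos: [0.5097, -0.0099, 0.1253]
ee_rot: [0.932, -0.363, -0.0, 0.001]
force: [-15.0, -11.7, 17.2]
opening: 0.0375
```

```bash
python3 v.py 5
```

```text
[ 0.50967005 -0.01003678  0.12544638] [-0.38155597  0.68015147 -0.72978479] [0.232955   0.18968463 0.03264914]
```

View pics/b5.png

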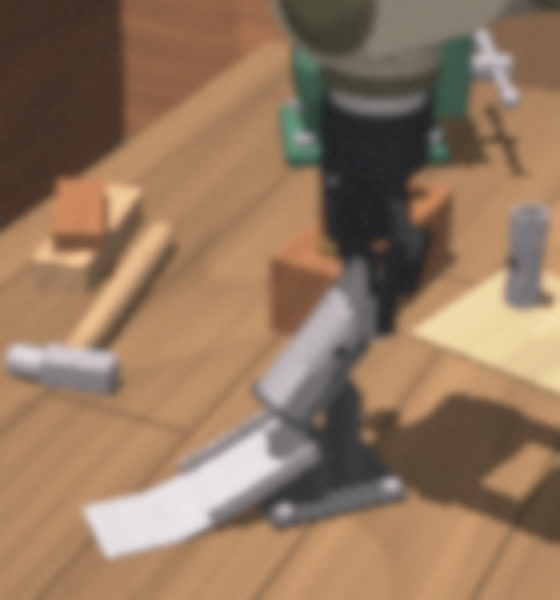

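Request:
{"op": "step_arm", "data": {
  "targets": [
    {"xyz": [0, 0, 0], "roll": 0},
    {"xyz": [0, 0, 0], "roll": 0},
    {"xyz": [0, 0, 0], "roll": 0},
    {"xyz": [0, 0, 0], "roll": 0},
    {"xyz": [0, 0, 0.01], "roll": 0},
    {"xyz": [0, 0, 0.03], "roll": 0},
    {"xyz": [0, 0, 0.03], "roll": 0},
    {"xyz": [0, 0, 0.03], "roll": 0},
    {"xyz": [0, -0.03, 0.03], "roll": 4},
    {"xyz": [0, -0.04, 0.02], "roll": 8}
  ],
  "gripper": -0.5
}}

```text
time_s: 9.45
tcp_pos: [0.51, -0.0795, 0.279]
ee_rot: [0.965, -0.261, 0.002, 0.0]
force: [-0.2, -0.6, 0.2]
opening: 0.0638
```

```bash
python3 v.py 6; python3 - <<'E'
from h import *
t=snap('top','top6')
cv2.imwrite('pics/a6.png',cv2.resize(t['frame'][170:270,260:360],None,fx=5,fy=5)[:,:,::-1])
E
```

```text
[ 0.51093424 -0.08562138  0.2811903 ] [ 0.54973414 -5.22549961  2.86145122] [-0.19059062  0.03922779 -0.05134168]
```

View pics/b6.png

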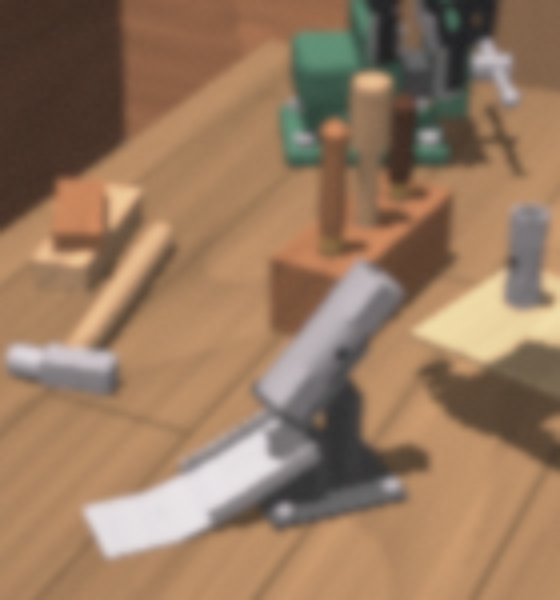

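View pics/a6.png

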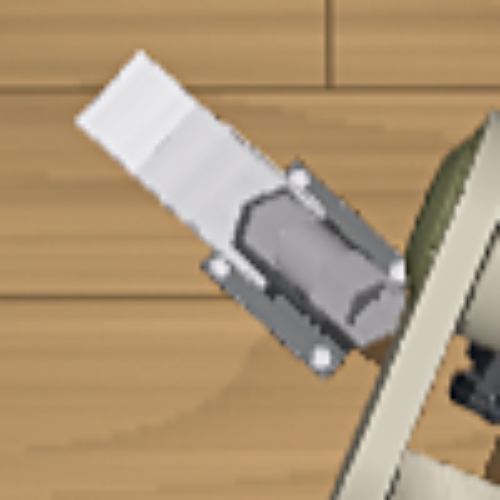

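```bash
cat >> h.py <<'E'
yaw=np.radians(47.6);X=np.array([np.cos(yaw),np.sin(yaw),0]);Y=np.array([-X[1],X[0],0]);Z=np.array([0,0,1.])
seat=np.array([.5523,.0384,.075]);A=-.643*X+.766*Z;N=.766*X+.643*Z
E
python3 - <<'E'
from h import *
s=load('side6');o=cv2.resize(s['frame'][190:260,290:370],None,fx=8,fy=8,interpolation=cv2.INTER_CUBIC)[:,:,::-1].copy()
for q,c in((0,(255,0,0)),(.115,(0,0,255))):
  for k in range(6):
    a=np.radians(60*k); p=seat+q*A+.022*(np.cos(a)*N+np.sin(a)*Y); u=proj(s,p)[0]
    cv2.circle(o,(int((u[0]-290+.5)*8),int((u[1]-190+.5)*8)),3,c,-1)
cv2.imwrite('pics/o6.png',o)
E
```

```text
(no output)
```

View pics/o6.png

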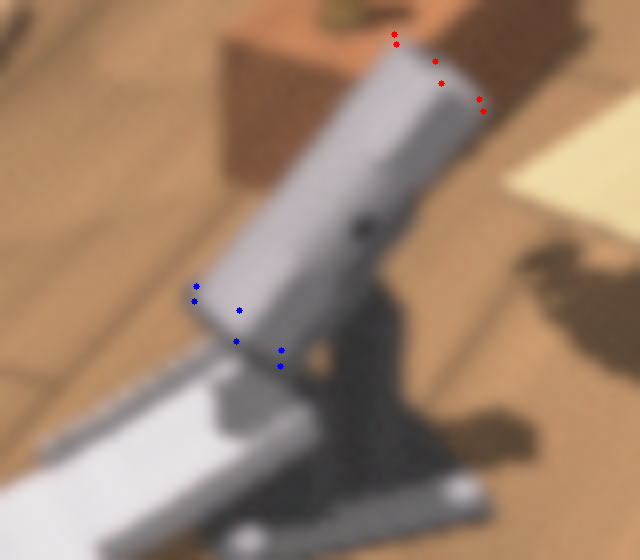

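Request:
{"op": "step_arm", "data": {
  "targets": [
    {"xyz": [0.017, -0.03, 0], "roll": 4.2},
    {"xyz": [0.017, -0.03, 0], "roll": 4.2},
    {"xyz": [0.017, -0.03, 0], "roll": 4.2},
    {"xyz": [0.017, -0.03, 0], "roll": 4.2},
    {"xyz": [0.017, -0.03, 0], "roll": 4.2},
    {"xyz": [0.017, -0.03, 0], "roll": 4.2},
    {"xyz": [0, 0, 0], "roll": 0},
    {"xyz": [0, 0, -0.02], "roll": 0},
    {"xyz": [0, 0, -0.02], "roll": 0},
    {"xyz": [0, 0, 0], "roll": 0}
  ]
}}

```text
time_s: 10.55
tcp_pos: [0.6109, -0.2584, 0.2334]
ee_rot: [0.999, -0.047, -0.002, -0.001]
force: [0.1, 0.4, 0.3]
opening: 0.0639
```

```bash
python3 v.py 7 290 410 100 220; python3 - <<'E'
from h import *
t=snap('top','top7')
cv2.imwrite('pics/a7.png',cv2.resize(t['frame'][140:240,370:470],None,fx=5,fy=5)[:,:,::-1])
print(get_state()['ee_rot'])
E
```

```text
[ 0.61145227 -0.25876381  0.23534419] [-0.80977683 -0.21300817  0.67868573] [-0.02174488 -0.03218033  0.01351004]
[ 9.98885142e-01 -4.72065751e-02  1.08688829e-04  1.92794072e-05]
```

View pics/b7.png

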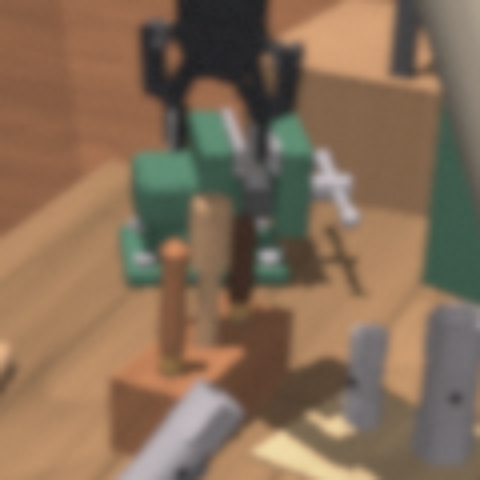

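View pics/a7.png

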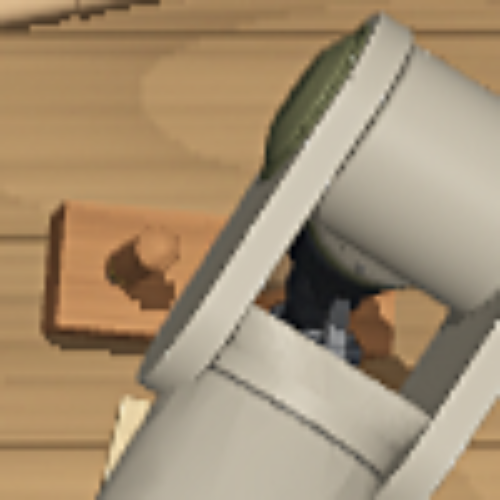

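Request:
{"op": "step_arm", "data": {
  "targets": [
    {"xyz": [0, -0.001, -0.01], "roll": 0},
    {"xyz": [0, 0, -0.012], "roll": 0},
    {"xyz": [0, 0, -0.014], "roll": 0},
    {"xyz": [0, 0, -0.014], "roll": 0},
    {"xyz": [0, 0, -0.014], "roll": 0},
    {"xyz": [0, 0, -0.011], "roll": 0},
    {"xyz": [0, 0, -0.005], "roll": 0},
    {"xyz": [0, 0, 0], "roll": 0},
    {"xyz": [0, 0, 0], "roll": 0},
    {"xyz": [0, 0, 0], "roll": 0}
  ]
}}

```text
time_s: 11.65
tcp_pos: [0.6121, -0.2609, 0.1565]
ee_rot: [0.999, -0.047, 0.001, 0.0]
force: [-0.1, 0.2, 0.9]
opening: 0.0639
```

Request:
{"op": "step_arm", "data": {
  "targets": [
    {"xyz": [0, 0, 0], "roll": 0},
    {"xyz": [0, 0, 0], "roll": 0},
    {"xyz": [0, 0, 0], "roll": 0},
    {"xyz": [0, 0, 0], "roll": 0},
    {"xyz": [0, 0, 0], "roll": 0},
    {"xyz": [0, 0, 0.01], "roll": 0},
    {"xyz": [0, 0, 0.02], "roll": 0},
    {"xyz": [0, 0, 0.03], "roll": 0},
    {"xyz": [0, 0, 0.04], "roll": 0},
    {"xyz": [0, 0, 0.04], "roll": 0}
  ],
  "gripper": 1,
  "grip_force": 30
}}

```text
time_s: 12.65
tcp_pos: [0.6114, -0.2605, 0.2973]
ee_rot: [0.999, -0.047, -0.001, -0.0]
force: [1.9, -0.6, -0.9]
opening: 0.0343
```

```bash
python3 v.py 8 290 410 60 210
```

```text
[ 0.6124716  -0.26115803  0.30524642] [-1.1726341   0.01031728  6.30298868] [ 0.02576046 -0.009506   -0.00413068]
```

View pics/b8.png

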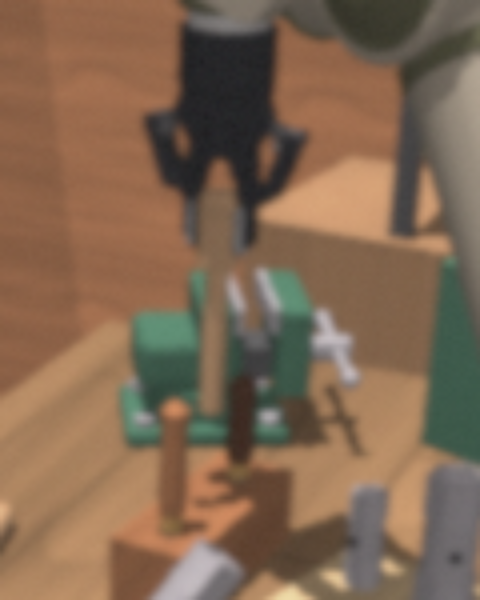

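Request:
{"op": "step_arm", "data": {
  "targets": [
    {"xyz": [0, 0, 0.03], "roll": 0},
    {"xyz": [0, 0, 0.03], "roll": 0},
    {"xyz": [-0.0157, 0.035, 0], "roll": -5.3},
    {"xyz": [-0.0157, 0.035, 0], "roll": -5.3},
    {"xyz": [-0.0157, 0.035, 0], "roll": -5.3},
    {"xyz": [-0.0157, 0.035, 0], "roll": -5.3},
    {"xyz": [-0.0157, 0.035, 0], "roll": -5.3},
    {"xyz": [-0.0157, 0.035, 0], "roll": -5.3},
    {"xyz": [-0.0157, 0.035, -0.01], "roll": -5.2},
    {"xyz": [0, 0, -0.01], "roll": 0}
  ]
}}

```text
time_s: 13.7
tcp_pos: [0.5001, -0.0124, 0.3368]
ee_rot: [0.933, -0.361, 0.001, -0.0]
force: [-0.8, -0.8, 0.2]
opening: 0.0343
```

```bash
python3 v.py 9 260 400 80 230; python3 - <<'E'
from h import *
t=snap('top','top9')
cv2.imwrite('pics/a9.png',cv2.resize(t['frame'][160:270,270:380],None,fx=5,fy=5)[:,:,::-1])
print(get_state()['ee_rot'])
E
```

```text
[ 0.50063971 -0.0139828   0.33461616] [-0.15035441  0.03347896 -1.98511694] [ 0.00505583 -0.01670776 -0.02190656]
[ 9.32653345e-01 -3.60772591e-01 -9.08168296e-04  2.26125392e-04]
```

View pics/b9.png

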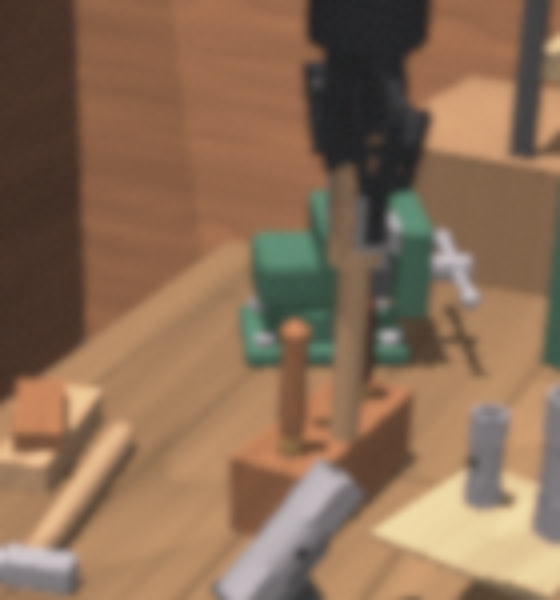

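View pics/a9.png

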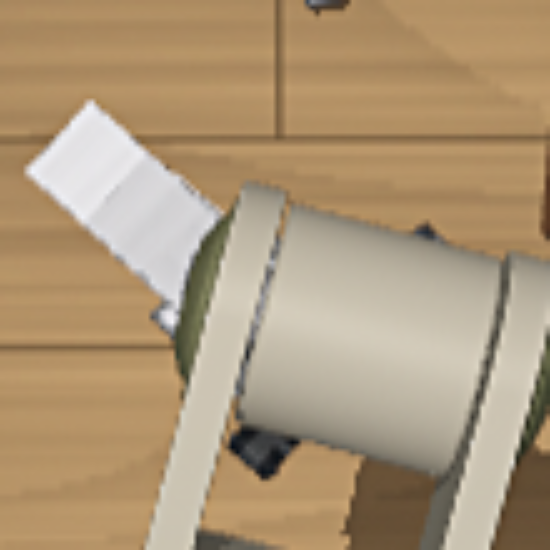

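```bash
python3 - <<'E'
from h import *
s=load('side9');p=np.array([.5006,-.014,.193])
print(proj(s,[p,p+[0,0,.06],p+[0,0,.128]]), 'head',proj(s,seat+.115*A), seat+.115*A)
g=s['frame'].astype(int)
for y in (165,172,180,186):
    print(y,g[y,334:358].tolist())
E
```

```text
[[345.11920712 189.49379626]
 [346.17103828 169.56416541]
 [347.43401223 145.63389466]] head [[344.30218894 198.55950263]] [ 0.50243871 -0.01620508  0.16309   ]
165 [[128, 86, 62], [119, 83, 60], [105, 84, 63], [88, 90, 72], [76, 100, 82], [72, 105, 86], [70, 103, 86], [74, 104, 87], [82, 101, 83], [110, 106, 86], [137, 113, 88], [149, 119, 91], [151, 119, 92], [146, 115, 88], [138, 110, 86], [126, 99, 76], [112, 88, 68], [89, 69, 53], [71, 56, 45], [67, 68, 59], [86, 96, 88], [121, 128, 124], [142, 143, 142], [146, 145, 145]]
172 [[123, 84, 62], [117, 83, 61], [123, 92, 67], [141, 110, 82], [150, 118, 87], [153, 120, 89], [153, 121, 89], [151, 118, 88], [149, 118, 87], [147, 116, 88], [150, 118, 92], [153, 120, 92], [148, 116, 90], [143, 113, 87], [133, 104, 81], [123, 97, 75], [106, 82, 64], [83, 62, 49], [87, 65, 49], [118, 91, 68], [140, 109, 81], [148, 117, 87], [142, 112, 83], [136, 107, 78]]
180 [[118, 80, 58], [122, 83, 59], [147, 100, 72], [173, 118, 82], [191, 128, 90], [196, 131, 93], [198, 133, 93], [193, 130, 92], [179, 125, 90], [163, 119, 89], [153, 119, 91], [152, 119, 91], [145, 115, 88], [138, 109, 84], [129, 102, 78], [130, 100, 75], [141, 103, 76], [157, 110, 78], [169, 115, 81], [174, 117, 82], [176, 119, 83], [180, 121, 86], [188, 126, 88], [196, 131, 91]]
186 [[116, 80, 57], [130, 89, 64], [158, 107, 75], [179, 120, 85], [172, 116, 81], [155, 105, 73], [147, 100, 71], [148, 103, 74], [148, 109, 81], [151, 116, 89], [154, 121, 94], [147, 116, 88], [144, 114, 88], [135, 107, 83], [137, 105, 80], [155, 110, 81], [181, 123, 88], [192, 127, 90], [180, 121, 85], [156, 105, 75], [129, 89, 64], [109, 75, 54], [103, 71, 52], [98, 68, 50]]
```

Request:
{"op": "step_arm", "data": {
  "targets": [
    {"xyz": [0.001, -0.001, -0.005], "roll": 0},
    {"xyz": [0.001, -0.001, -0.005], "roll": 0},
    {"xyz": [0, 0, -0.005], "roll": 0},
    {"xyz": [0, 0, -0.006], "roll": 0},
    {"xyz": [0, 0, -0.006], "roll": 0},
    {"xyz": [0, 0, -0.006], "roll": 0},
    {"xyz": [0, 0, -0.004], "roll": 0},
    {"xyz": [0, 0, -0.003], "roll": 0},
    {"xyz": [0, 0, -0.002], "roll": 0},
    {"xyz": [0, 0, 0], "roll": 0}
  ],
  "grip_force": 25
}}

```text
time_s: 14.8
tcp_pos: [0.5039, -0.0177, 0.2936]
ee_rot: [0.932, -0.362, -0.0, -0.0]
force: [-0.1, -0.0, -0.6]
opening: 0.0343
```

```bash
python3 v.py 10 260 400 90 240
```

```text
[ 0.50399819 -0.01773837  0.29381388] [ 0.78865344 -0.36453733 -1.40139291] [-0.0389717   0.01400001 -0.013345  ]
```

View pics/b10.png

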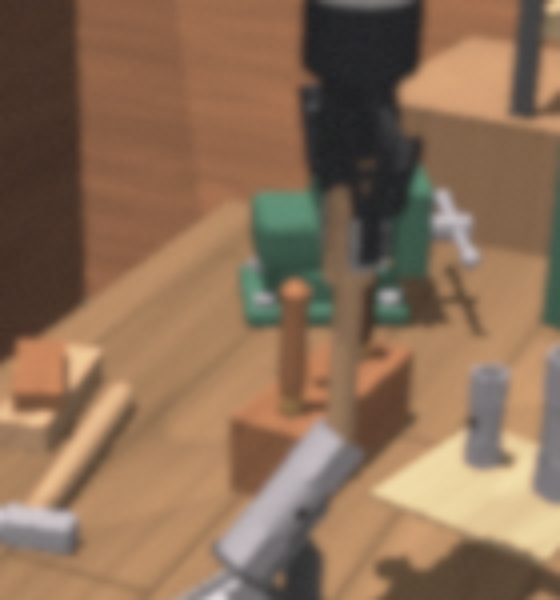

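Request:
{"op": "step_arm", "data": {
  "targets": [
    {"xyz": [-0.001, 0.001, -0.0025], "roll": 0},
    {"xyz": [-0.0045, -0.0038, -0.0015], "roll": 0},
    {"xyz": [-0.0039, -0.0042, -0.0003], "roll": 0},
    {"xyz": [-0.0039, -0.0042, -0.0005], "roll": 0},
    {"xyz": [-0.0039, -0.0042, -0.0006], "roll": 0},
    {"xyz": [-0.0039, -0.0042, -0.0008], "roll": 0},
    {"xyz": [-0.0039, -0.0042, -0.0009], "roll": 0},
    {"xyz": [-0.0039, -0.0042, -0.001], "roll": 0},
    {"xyz": [-0.0039, -0.0042, -0.0011], "roll": 0},
    {"xyz": [-0.0039, -0.0042, -0.0012], "roll": 0}
  ]
}}

```text
time_s: 15.85
tcp_pos: [0.4669, -0.0545, 0.283]
ee_rot: [0.932, -0.362, -0.0, -0.0]
force: [1.9, 1.6, -1.3]
opening: 0.0344
```

```bash
python3 v.py 11 260 400 90 240
```

```text
[ 0.4664832  -0.0548537   0.28285903] [1.79373272 1.7188853  0.88275229] [ 0.47017156 -0.33903594  0.02050689]
```

View pics/b11.png

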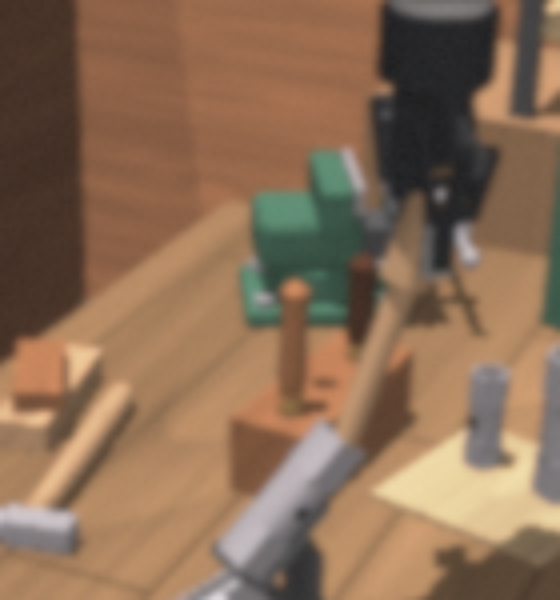

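Request:
{"op": "step_arm", "data": {
  "targets": [
    {"xyz": [-0.003, -0.0033, -0.0013], "roll": 0},
    {"xyz": [-0.003, -0.0033, -0.0015], "roll": 0},
    {"xyz": [-0.003, -0.0033, -0.0017], "roll": 0},
    {"xyz": [-0.003, -0.0033, -0.0019], "roll": 0},
    {"xyz": [-0.003, -0.0033, -0.002], "roll": 0},
    {"xyz": [-0.003, -0.0033, -0.0021], "roll": 0},
    {"xyz": [-0.003, -0.0033, -0.0023], "roll": 0},
    {"xyz": [-0.003, -0.0033, -0.0025], "roll": 0},
    {"xyz": [-0.003, -0.0033, -0.0027], "roll": 0},
    {"xyz": [-0.003, -0.0033, -0.0029], "roll": 0}
  ]
}}

```text
time_s: 16.9
tcp_pos: [0.437, -0.0874, 0.2622]
ee_rot: [0.932, -0.362, -0.0, 0.0]
force: [-0.5, 1.4, 2.9]
opening: 0.0342
```

```bash
python3 v.py 12 260 400 90 240
```

```text
[ 0.43655609 -0.08770052  0.26174709] [1.14825063 0.37827917 1.19170614] [ 0.36358225 -0.23131476  0.02675764]
```

View pics/b12.png

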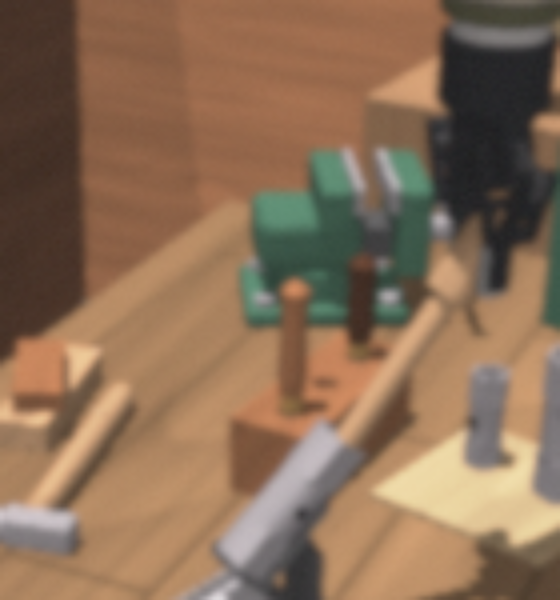

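Request:
{"op": "step_arm", "data": {
  "targets": [
    {"xyz": [0.0024, 0.0026, -0.0049], "roll": 0},
    {"xyz": [0.0024, 0.0026, -0.0049], "roll": 0},
    {"xyz": [0.0024, 0.0026, -0.0049], "roll": 0},
    {"xyz": [0.0024, 0.0026, -0.0049], "roll": 0},
    {"xyz": [0.0024, 0.0026, -0.0049], "roll": 0},
    {"xyz": [0.0024, 0.0026, -0.0049], "roll": 0},
    {"xyz": [0.0024, 0.0026, -0.0049], "roll": 0},
    {"xyz": [0.0024, 0.0026, -0.0049], "roll": 0},
    {"xyz": [0.0024, 0.0026, -0.0049], "roll": 0},
    {"xyz": [0.0024, 0.0026, -0.0049], "roll": 0}
  ],
  "grip_force": 50
}}

```text
time_s: 17.95
tcp_pos: [0.4616, -0.0609, 0.2132]
ee_rot: [0.932, -0.362, 0.0, -0.0]
force: [0.4, -0.4, 2.0]
opening: 0.0341
```

```bash
python3 v.py 13 260 400 90 240
```

```text
[ 0.461401   -0.06064081  0.2122873 ] [ 1.88379944  1.39243774 -0.93357921] [ 0.36836895 -0.4604033  -0.01080939]
```

View pics/b13.png

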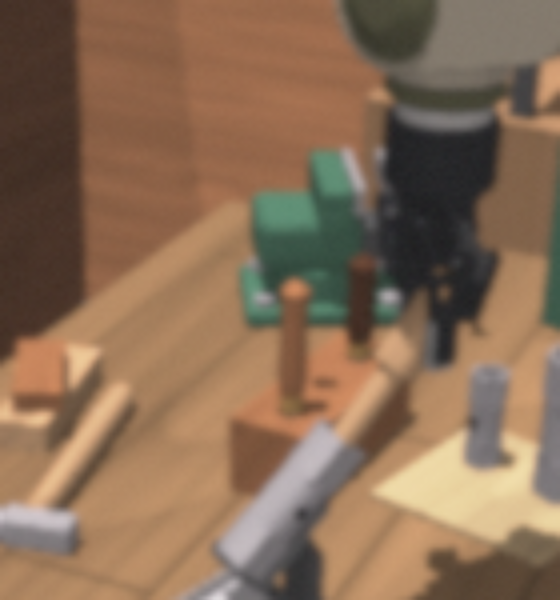

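Request:
{"op": "step_arm", "data": {
  "targets": [
    {"xyz": [0.0019, 0.0021, -0.0036], "roll": 0},
    {"xyz": [0.0019, 0.0021, -0.0036], "roll": 0},
    {"xyz": [0.0019, 0.0021, -0.0036], "roll": 0},
    {"xyz": [0.0019, 0.0021, -0.0036], "roll": 0},
    {"xyz": [0.0019, 0.0021, -0.0036], "roll": 0},
    {"xyz": [0.0019, 0.0021, -0.0036], "roll": 0},
    {"xyz": [0.0019, 0.0021, -0.0036], "roll": 0},
    {"xyz": [0.0019, 0.0021, -0.0036], "roll": 0},
    {"xyz": [0.0019, 0.0021, -0.0036], "roll": 0},
    {"xyz": [0.0019, 0.0021, -0.0036], "roll": 0}
  ]
}}

```text
time_s: 19.0
tcp_pos: [0.4807, -0.04, 0.1772]
ee_rot: [0.932, -0.362, 0.0, -0.0]
force: [1.8, 0.4, 4.4]
opening: 0.0339
```

```bash
python3 v.py 14 250 390 140 290
```

```text
[ 0.48063606 -0.03972715  0.17671265] [ 1.1759018   2.04926529 -0.19733184] [ 0.64032569 -0.63271597  0.0756988 ]
```

View pics/b14.png

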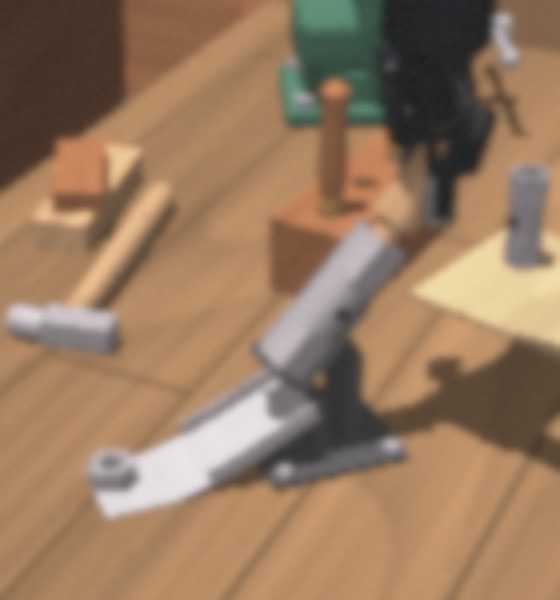

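Request:
{"op": "step_arm", "data": {
  "targets": [
    {"xyz": [0.001, 0.0011, -0.0017], "roll": 0},
    {"xyz": [0.001, 0.0011, -0.0017], "roll": 0},
    {"xyz": [0.001, 0.0011, -0.0017], "roll": 0},
    {"xyz": [0.001, 0.0011, -0.0017], "roll": 0},
    {"xyz": [0, 0, 0], "roll": 0},
    {"xyz": [0, 0, 0], "roll": 0},
    {"xyz": [0, 0, 0], "roll": 0},
    {"xyz": [0, 0, 0], "roll": 0},
    {"xyz": [0, 0, 0], "roll": 0},
    {"xyz": [0, 0, 0], "roll": 0}
  ]
}}

```text
time_s: 20.05
tcp_pos: [0.4841, -0.0357, 0.1706]
ee_rot: [0.932, -0.362, -0.0, -0.0]
force: [2.1, 2.9, -0.5]
opening: 0.0338
```

Request:
{"op": "step_arm", "data": {
  "targets": [
    {"xyz": [0, 0, 0], "roll": 0},
    {"xyz": [0, 0, 0], "roll": 0},
    {"xyz": [0, 0, 0], "roll": 0},
    {"xyz": [0, 0, 0], "roll": 0},
    {"xyz": [0, 0, 0.01], "roll": 0},
    {"xyz": [0, 0, 0.03], "roll": 0},
    {"xyz": [0, 0, 0.03], "roll": 0},
    {"xyz": [0, 0, 0.03], "roll": 0},
    {"xyz": [-0.03, -0.03, 0.03], "roll": 0},
    {"xyz": [-0.03, -0.03, 0.01], "roll": 0}
  ],
  "gripper": -0.5
}}

```text
time_s: 21.05
tcp_pos: [0.4253, -0.095, 0.3127]
ee_rot: [0.933, -0.36, 0.002, 0.0]
force: [0.0, -1.3, -1.2]
opening: 0.064
```

```bash
python3 v.py 15 250 390 140 290; python3 - <<'E'
from h import *
t=snap('top','top15')
cv2.imwrite('pics/a15.png',cv2.resize(t['frame'][165:245,260:350],None,fx=7,fy=7,interpolation=cv2.INTER_CUBIC)[:,:,::-1])
E
```

```text
[ 0.42218719 -0.09836041  0.31327045] [ 0.64712357 -1.57806974  2.801374  ] [-0.10911138 -0.07603055  0.01053541]
```

View pics/b15.png

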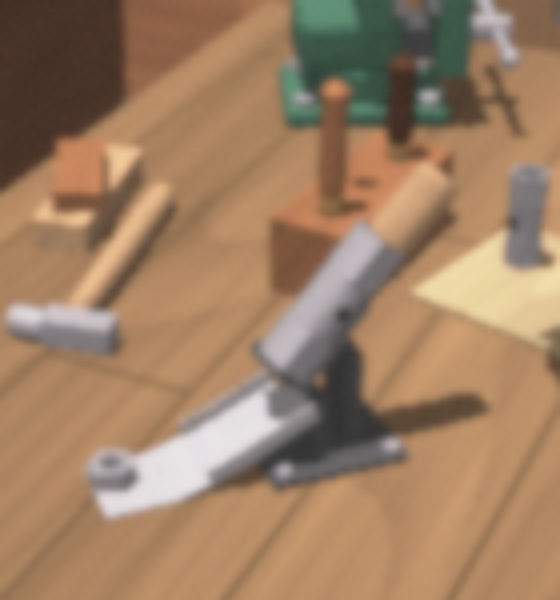

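View pics/a15.png

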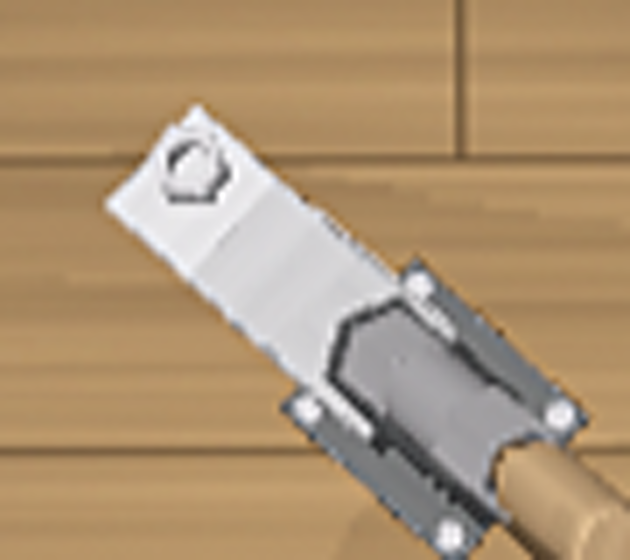

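```bash
python3 - <<'E'
from h import *
t=load('top15');s=load('side15')
cv2.imwrite('pics/n1.png',cv2.resize(t['frame'][176:200,272:302],None,fx=20,fy=20,interpolation=cv2.INTER_CUBIC)[:,:,::-1])
cv2.imwrite('pics/n2.png',cv2.resize(s['frame'][245:275,265:295],None,fx=18,fy=18,interpolation=cv2.INTER_CUBIC)[:,:,::-1])
E
```

```text
(no output)
```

View pics/n1.png

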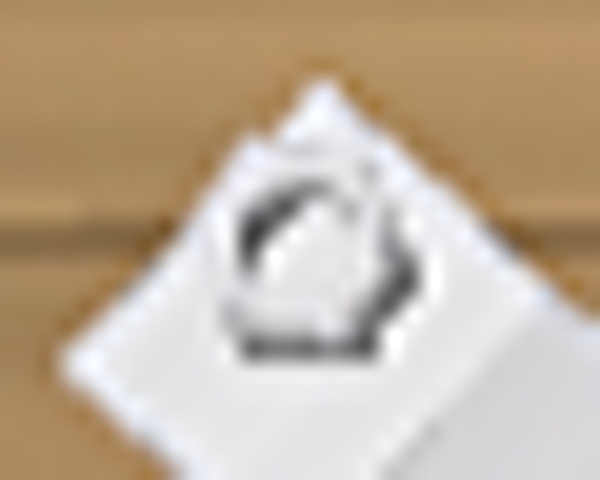

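View pics/n2.png

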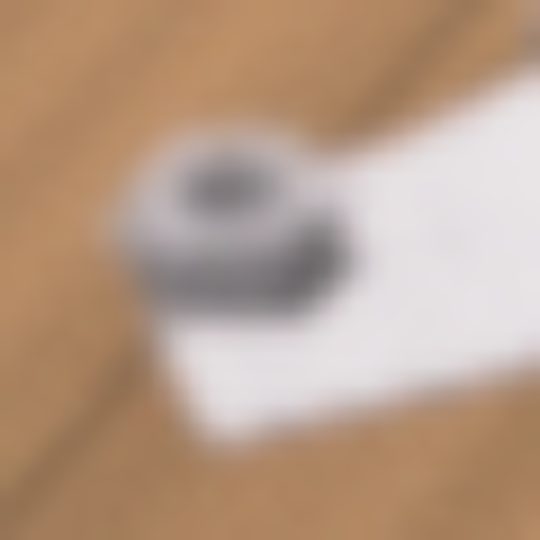

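```bash
python3 - <<'E'
from h import *
t=load('top15');s=load('side15')
a=(272+300.5/20-.5,176+243.5/20-.5);b=(265+232.5/18-.5,245+185.5/18-.5)
print(tri(t,a,s,b),plane(t,a,.019),plane(s,b,.019))
p=plane(t,a,.019)[:2]-seat[:2];print(p@X[:2],p@Y[:2])
# facets directions at top face: bottom facet line y~355 from x245 to 375 ; right facet
f=lambda x,y,z:plane(t,(272+(x+.5)/20-.5,176+(y+.5)/20-.5),z)[:2]
for (u,v) in (((243,362),(375,362)),((378,350),(418,275)),((243,335),(380,335))):
  d=f(*v,.004)-f(*u,.004); print(np.degrees(np.arctan2(d[1],d[0])),np.linalg.norm(d))
E
```

```text
(array([0.64147499, 0.12409996, 0.01650176]), np.float64(0.00042217769593145226)) [0.64137967 0.12404661 0.019     ] [0.6394824  0.12690483 0.019     ]
0.12331283399145551 -0.008029642175168522
-90.15617067090545 0.0205489845317368
-27.907367740479444 0.013274892070639067
-90.1555856862324 0.021332629973568818
```

Request:
{"op": "step_arm", "data": {
  "targets": [
    {"xyz": [0.022, 0.0223, 0], "roll": 4.2},
    {"xyz": [0.022, 0.0223, 0], "roll": 4.2},
    {"xyz": [0.022, 0.0223, 0], "roll": 4.2},
    {"xyz": [0.022, 0.0223, 0], "roll": 4.2},
    {"xyz": [0.022, 0.0223, 0], "roll": 4.2},
    {"xyz": [0.022, 0.0223, 0], "roll": 4.2},
    {"xyz": [0.022, 0.0223, -0.02], "roll": 4.2},
    {"xyz": [0.022, 0.0223, -0.03], "roll": 4.2},
    {"xyz": [0.022, 0.0223, -0.04], "roll": 4.2},
    {"xyz": [0.022, 0.0223, -0.04], "roll": 4.2}
  ]
}}

```text
time_s: 22.15
tcp_pos: [0.6455, 0.1294, 0.1796]
ee_rot: [1.0, -0.002, 0.0, -0.0]
force: [0.0, 0.1, -0.3]
opening: 0.064
```

Request:
{"op": "step_arm", "data": {
  "targets": [
    {"xyz": [-0.004, -0.004, -0.02], "roll": 0},
    {"xyz": [0, 0, -0.03], "roll": 0},
    {"xyz": [0, 0, -0.03], "roll": 0},
    {"xyz": [0, 0, -0.03], "roll": 0},
    {"xyz": [0, 0, -0.02], "roll": 0},
    {"xyz": [0, 0, 0], "roll": 0},
    {"xyz": [0, 0, 0], "roll": 0},
    {"xyz": [0, 0, 0], "roll": 0},
    {"xyz": [0, 0, 0], "roll": 0},
    {"xyz": [0, 0, 0], "roll": 0}
  ]
}}

```text
time_s: 23.15
tcp_pos: [0.641, 0.1237, 0.0517]
ee_rot: [1.0, -0.004, 0.001, -0.0]
force: [-0.7, -0.6, 0.4]
opening: 0.0639
```

```bash
python3 v.py 16 230 350 170 290
```

```text
[0.64093236 0.12368086 0.05149691] [-0.32274172  0.10045929 -0.39684261] [-0.02559753 -0.00453478 -0.01529773]
```

View pics/b16.png

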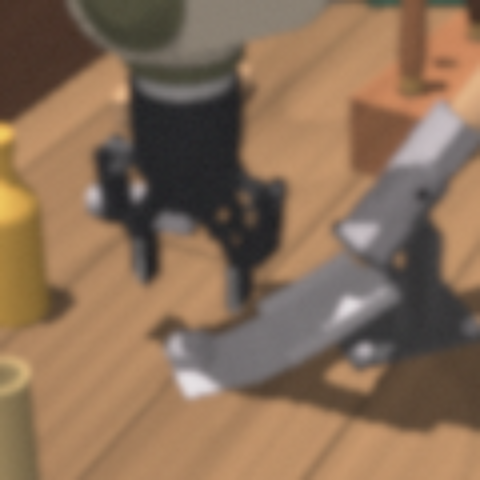

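Request:
{"op": "step_arm", "data": {
  "targets": [
    {"xyz": [0, 0.0005, 0], "roll": 0},
    {"xyz": [0, 0, -0.008], "roll": 0},
    {"xyz": [0, 0, -0.008], "roll": 0},
    {"xyz": [0, 0, -0.008], "roll": 0},
    {"xyz": [0, 0, -0.008], "roll": 0},
    {"xyz": [0, 0, -0.006], "roll": 0},
    {"xyz": [0, 0, -0.005], "roll": 0},
    {"xyz": [0, 0, -0.003], "roll": 0},
    {"xyz": [0, 0, 0], "roll": 0},
    {"xyz": [0, 0, 0], "roll": 0}
  ],
  "gripper": -0.06
}}

```text
time_s: 24.2
tcp_pos: [0.6408, 0.1242, 0.005]
ee_rot: [1.0, -0.003, 0.0, -0.0]
force: [-0.2, 0.9, -0.0]
opening: 0.045
```

```bash
python3 v.py 17 230 350 170 290
```

```text
[0.64087137 0.12418891 0.00508442] [-0.00568731  0.05452507  0.44842506] [ 0.0306401  -0.03150586 -0.02612005]
```

View pics/b17.png

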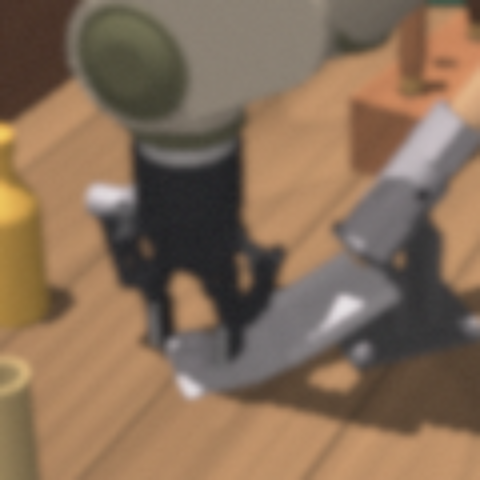

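Request:
{"op": "step_arm", "data": {
  "targets": [
    {"xyz": [0, 0, 0], "roll": 0},
    {"xyz": [0, 0, 0], "roll": 0},
    {"xyz": [0, 0, 0], "roll": 0},
    {"xyz": [0, 0, 0], "roll": 0},
    {"xyz": [0, 0, 0], "roll": 0},
    {"xyz": [0, 0, 0.005], "roll": 0},
    {"xyz": [0, 0, 0.015], "roll": 0},
    {"xyz": [0, 0, 0.02], "roll": 0},
    {"xyz": [0, 0, 0.02], "roll": 0},
    {"xyz": [0, 0, 0.02], "roll": 0}
  ],
  "gripper": 1,
  "grip_force": 40
}}

```text
time_s: 25.25
tcp_pos: [0.6406, 0.1242, 0.0865]
ee_rot: [1.0, -0.004, 0.0, 0.0]
force: [-0.2, -0.8, -0.9]
opening: 0.0286
```

```bash
python3 v.py 18 230 350 150 270
```

```text
[0.64216565 0.12427528 0.09012791] [1.59603507 0.67754544 3.01592944] [-0.00639343 -0.09329765  0.02151069]
```

View pics/b18.png

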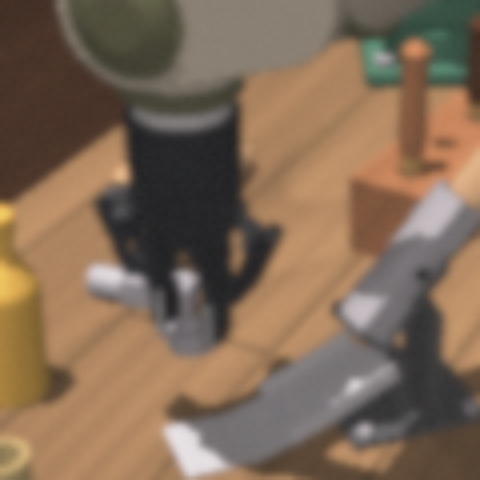

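```bash
python3 - <<'E'
from h import *
t=load('top15')
cv2.imwrite('pics/n3.png',cv2.resize(t['frame'][160:275,165:265],None,fx=5,fy=5,interpolation=cv2.INTER_CUBIC)[:,:,::-1])
print(plane(t,(221,180),.11),plane(t,(228,184),0.0))
E
```

```text
[0.65384113 0.30843492 0.11      ] [0.65560512 0.30814862 0.        ]
```

View pics/n3.png

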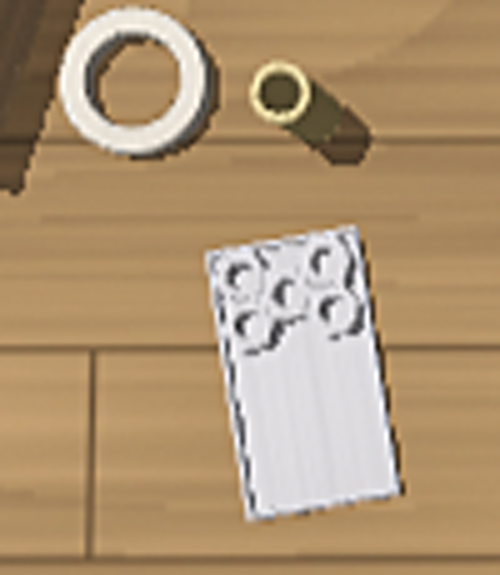

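Request:
{"op": "step_arm", "data": {
  "targets": [
    {"xyz": [-0.0227, 0.0264, 0], "roll": 1.5},
    {"xyz": [-0.0227, 0.0264, 0], "roll": 1.5},
    {"xyz": [-0.0227, 0.0264, 0], "roll": 1.5},
    {"xyz": [-0.0227, 0.0264, 0], "roll": 1.5},
    {"xyz": [-0.0227, 0.0264, 0], "roll": 1.5},
    {"xyz": [-0.0227, 0.0264, 0], "roll": 1.5},
    {"xyz": [-0.0227, 0.0264, 0], "roll": 1.4},
    {"xyz": [0, 0, -0.01], "roll": 0},
    {"xyz": [0, 0, -0.015], "roll": 0},
    {"xyz": [0, 0, -0.015], "roll": 0}
  ]
}}

```text
time_s: 26.3
tcp_pos: [0.4821, 0.3088, 0.0443]
ee_rot: [0.996, 0.087, 0.0, 0.0]
force: [0.8, -0.5, -0.8]
opening: 0.0289
```

```bash
python3 v.py 19 230 350 210 350; python3 - <<'E'
from h import *
t=snap('top','top19')
cv2.imwrite('pics/a19.png',cv2.resize(t['frame'][180:280,190:290],None,fx=5,fy=5,interpolation=cv2.INTER_CUBIC)[:,:,::-1])
print(get_state()['ee_rot'])
E
```

```text
[0.48100014 0.30811327 0.04185821] [-0.45656989  0.09933321 -3.44433455] [-0.06281347  0.02327186  0.01254806]
[ 9.96219626e-01  8.68509796e-02 -1.73798659e-03  5.86043766e-04]
```

View pics/b19.png

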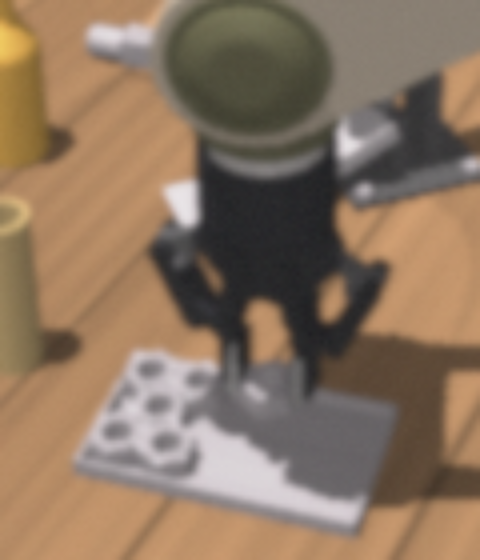

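```bash
python3 - <<'E'
from h import *
s=load('side15');t=load('top15')
ty=np.radians(9.9);TX=np.array([np.cos(ty),np.sin(ty)]);TY=np.array([-TX[1],TX[0]]);T0=np.array([.4998,.3124])
for S,(x0,x1,y0,y1),fn in((s,(245,335,290,345),'tn_s'),(t,(200,250,200,268),'tn_t')):
  k=8
  o=cv2.resize(S['frame'][y0:y1,x0:x1],None,fx=k,fy=k,interpolation=cv2.INTER_CUBIC)[:,:,::-1].copy()
  P=[(x,y,.019) for x,y in((34,26),(34,-26),(49,0),(64,26),(64,-26),(19,0))]+[(a*83,b*47,.011) for a in(1,-1) for b in (1,-1)]
  for x,y,z in P:
    w=np.r_[T0+x/1000*TX+y/1000*TY,z]; u=proj(S,w)[0]
    cv2.circle(o,(int((u[0]-x0+.5)*k),int((u[1]-y0+.5)*k)),3,(0,0,255),-1)
  cv2.imwrite('pics/%s.png'%fn,o)
E
```

```text
(no output)
```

View pics/tn_s.png

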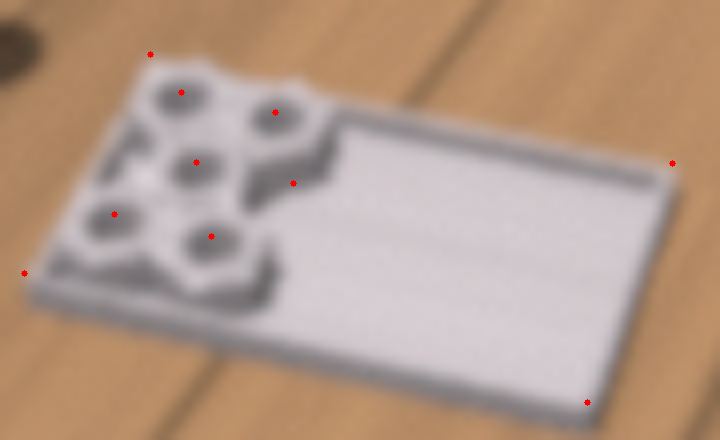

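View pics/tn_t.png

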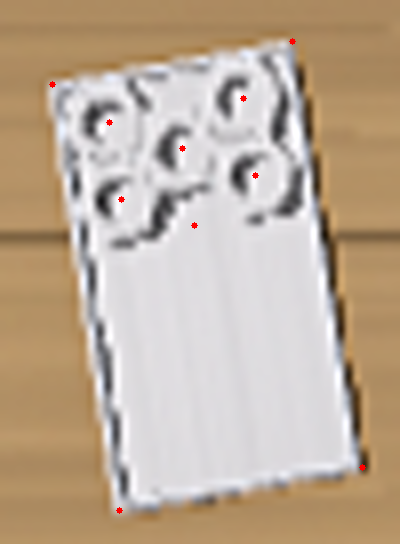

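Request:
{"op": "step_arm", "data": {
  "targets": [
    {"xyz": [0, 0, -0.008], "roll": 0},
    {"xyz": [0, 0, -0.008], "roll": 0},
    {"xyz": [0, 0, -0.008], "roll": 0},
    {"xyz": [0, 0, -0.006], "roll": 0},
    {"xyz": [0, 0, -0.004], "roll": 0},
    {"xyz": [0, 0, -0.003], "roll": 0},
    {"xyz": [0, 0, -0.002], "roll": 0},
    {"xyz": [0, 0, 0], "roll": 0},
    {"xyz": [0, 0, 0], "roll": 0},
    {"xyz": [0, 0, 0], "roll": 0}
  ]
}}

```text
time_s: 27.4
tcp_pos: [0.4818, 0.309, 0.0072]
ee_rot: [0.996, 0.087, 0.0, -0.0]
force: [-4.3, -1.9, 12.8]
opening: 0.0289
```

Request:
{"op": "step_arm", "data": {
  "targets": [
    {"xyz": [0, 0, 0.001], "roll": 0},
    {"xyz": [0, 0, 0], "roll": 0},
    {"xyz": [0, 0, 0], "roll": 0},
    {"xyz": [0, 0, 0], "roll": 0},
    {"xyz": [0, 0, 0.005], "roll": 0},
    {"xyz": [0, 0, 0.02], "roll": 0},
    {"xyz": [0, 0, 0.03], "roll": 0},
    {"xyz": [-0.04, -0.007, 0.02], "roll": 0},
    {"xyz": [-0.04, -0.007, 0.02], "roll": 0},
    {"xyz": [-0.04, -0.007, 0.0], "roll": 0}
  ],
  "gripper": 0.0
}}

```text
time_s: 28.4
tcp_pos: [0.3614, 0.2881, 0.104]
ee_rot: [0.996, 0.087, 0.002, -0.001]
force: [-0.4, 0.8, -0.1]
opening: 0.0425
```

```bash
python3 v.py 20 230 350 210 350; python3 - <<'E'
from h import *
t=snap('top','top20')
cv2.imwrite('pics/a20.png',cv2.resize(t['frame'][195:275,195:265],None,fx=7,fy=7,interpolation=cv2.INTER_CUBIC)[:,:,::-1])
print(get_state()['ee_rot'])
E
```

```text
[0.35398944 0.28642415 0.10237075] [-7.35002209  0.45895414 -1.35346909] [-0.00493566  0.27397926 -0.01384495]
[ 9.96119174e-01  8.80032446e-02 -1.37578168e-03  3.58016850e-04]
```

View pics/b20.png

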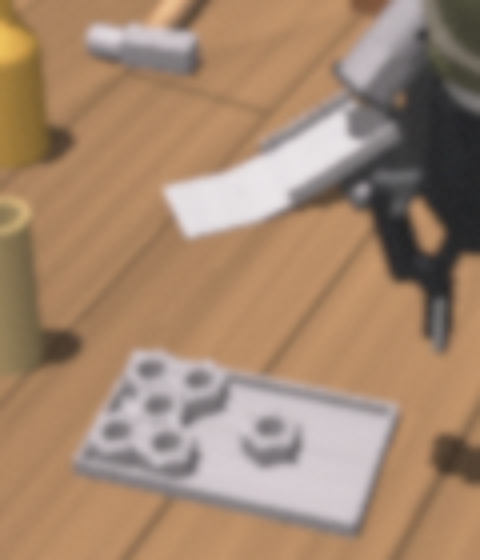

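View pics/a20.png

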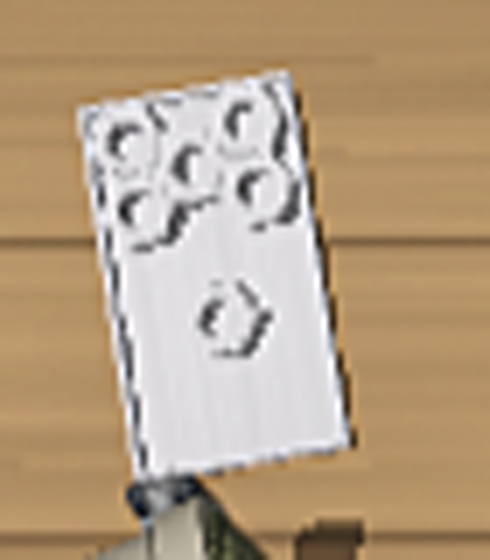

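Request:
{"op": "step_arm", "data": {
  "targets": [
    {"xyz": [0.0088, 0.0016, 0], "roll": 8.2},
    {"xyz": [0.0088, 0.0016, 0], "roll": 8.2},
    {"xyz": [0.0088, 0.0016, 0], "roll": 8.2},
    {"xyz": [0.0088, 0.0016, 0], "roll": 8.2},
    {"xyz": [0.0088, 0.0016, 0], "roll": 8.2},
    {"xyz": [0.0088, 0.0016, 0], "roll": 8.2},
    {"xyz": [0.0088, 0.0016, 0], "roll": 8.2},
    {"xyz": [0.0088, 0.0016, 0], "roll": 8.2},
    {"xyz": [0.0088, 0.0016, 0], "roll": 8.2},
    {"xyz": [0.0088, 0.0016, 0], "roll": 8.2}
  ],
  "gripper": 0.86
}}

```text
time_s: 29.5
tcp_pos: [0.4508, 0.3041, 0.1018]
ee_rot: [0.693, 0.721, 0.0, 0.0]
force: [0.2, 0.2, 0.5]
opening: 0.0057
```

Request:
{"op": "step_arm", "data": {
  "targets": [
    {"xyz": [0, 0, -0.01], "roll": 7.9},
    {"xyz": [0, 0, -0.02], "roll": 0},
    {"xyz": [0, 0, -0.02], "roll": 0},
    {"xyz": [0, 0, 0], "roll": 0},
    {"xyz": [0, 0, 0], "roll": 0},
    {"xyz": [0, 0, 0], "roll": 0},
    {"xyz": [0, 0, 0], "roll": 0},
    {"xyz": [0, 0, 0], "roll": 0},
    {"xyz": [0, 0, 0], "roll": 0},
    {"xyz": [0, 0, 0], "roll": 0}
  ]
}}

```text
time_s: 30.5
tcp_pos: [0.4498, 0.304, 0.0519]
ee_rot: [0.643, 0.765, 0.0, 0.0]
force: [0.0, -0.6, 0.2]
opening: 0.0056
```

```bash
python3 v.py 21 230 350 210 350; python3 - <<'E'
from h import *
q=get_state()['ee_rot'];p=get_state()['tcp_pos'];print(q,np.degrees(2*np.arctan2(q[1],q[0])),get_state()['opening'])
ty=np.radians(9.9);TX=np.array([np.cos(ty),np.sin(ty)]);TY=np.array([-TX[1],TX[0]]);d=p[:2]-np.array([.4998,.3124]);print(d@TX,d@TY)
E
```

```text
[0.44979273 0.30398465 0.05189036] [-0.58716022  0.02426654 -0.16966271] [-0.0070349  -0.01863648  0.02170232]
[6.43438030e-01 7.65498201e-01 5.52409363e-05 5.48993452e-05] 99.90266948316257 0.006067946354869236
-0.050709467249812075 0.0003076629328245443
```

View pics/b21.png

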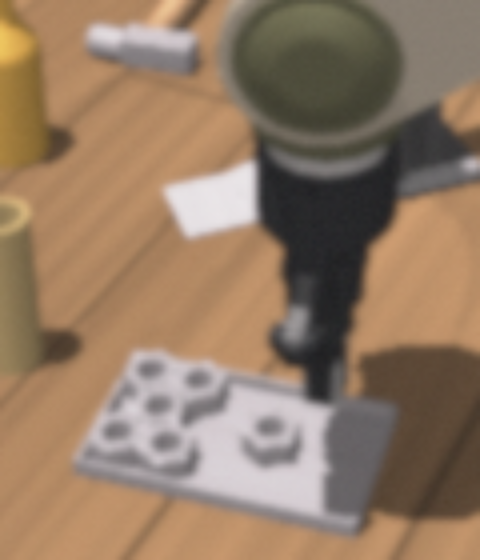

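Request:
{"op": "step_arm", "data": {
  "targets": [
    {"xyz": [0, 0, -0.01], "roll": 0},
    {"xyz": [0, 0, -0.01], "roll": 0},
    {"xyz": [0, 0, -0.01], "roll": 0},
    {"xyz": [0, 0, -0.008], "roll": 0},
    {"xyz": [0, 0, -0.005], "roll": 0},
    {"xyz": [0, 0, 0], "roll": 0},
    {"xyz": [0.003, 0.0005, 0], "roll": 0},
    {"xyz": [0.003, 0.0005, 0], "roll": 0},
    {"xyz": [0.003, 0.0005, 0], "roll": 0},
    {"xyz": [0.003, 0.0005, 0], "roll": 0}
  ]
}}

```text
time_s: 31.55
tcp_pos: [0.4621, 0.3061, 0.009]
ee_rot: [0.643, 0.765, 0.0, 0.0]
force: [-0.1, -0.5, 1.0]
opening: 0.0059
```

Request:
{"op": "step_arm", "data": {
  "targets": [
    {"xyz": [0.003, 0.0005, 0], "roll": 0},
    {"xyz": [0.003, 0.0005, 0], "roll": 0},
    {"xyz": [0.003, 0.0005, 0], "roll": 0},
    {"xyz": [0.003, 0.0005, 0], "roll": 0},
    {"xyz": [0.003, 0.0005, 0], "roll": 0},
    {"xyz": [0.003, 0.0005, 0], "roll": 0},
    {"xyz": [0.002, 0.0004, 0], "roll": 0},
    {"xyz": [0.002, 0.0004, 0], "roll": 0},
    {"xyz": [0, 0, 0], "roll": 0},
    {"xyz": [0, 0, 0], "roll": 0}
  ]
}}

```text
time_s: 32.55
tcp_pos: [0.4838, 0.3098, 0.0087]
ee_rot: [0.643, 0.765, 0.0, 0.0]
force: [-0.4, -0.4, 0.6]
opening: 0.006
```

```bash
python3 v.py 22 230 350 210 350; python3 - <<'E'
from h import *
q=get_state()['ee_rot'];p=get_state()['tcp_pos'];print(np.degrees(2*np.arctan2(q[1],q[0])))
ty=np.radians(9.9);TX=np.array([np.cos(ty),np.sin(ty)]);TY=np.array([-TX[1],TX[0]]);d=p[:2]-np.array([.4998,.3124]);print(d@TX,d@TY)
E
```

```text
[0.48373957 0.30977466 0.00871337] [-0.53658046  0.00124021 -0.06275465] [-0.03912825 -0.03933701  0.01759675]
99.90260072264776
-0.016272648383027204 0.0001750117588670101
```

View pics/b22.png

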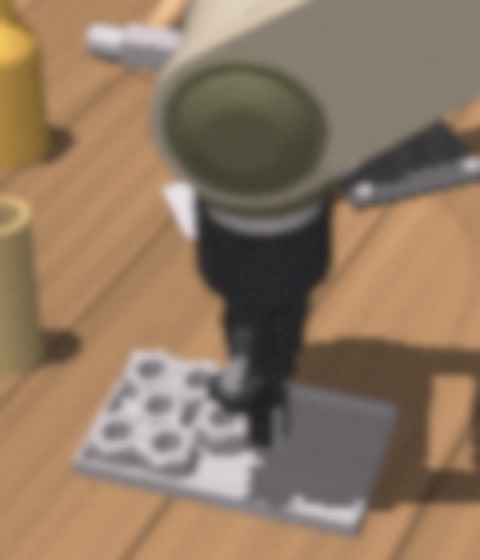

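Request:
{"op": "step_arm", "data": {
  "targets": [
    {"xyz": [0.001, 0.0002, 0], "roll": 0},
    {"xyz": [0.001, 0.0002, 0], "roll": 0},
    {"xyz": [0.001, 0.0002, 0], "roll": 0},
    {"xyz": [0.001, 0.0002, 0], "roll": 0},
    {"xyz": [0.001, 0.0002, 0], "roll": 0},
    {"xyz": [0.001, 0.0001, 0], "roll": 0},
    {"xyz": [0.001, 0.0002, 0], "roll": 0},
    {"xyz": [0.001, 0.0002, 0], "roll": 0},
    {"xyz": [0, 0, 0], "roll": 0},
    {"xyz": [0, 0, 0], "roll": 0}
  ]
}}

```text
time_s: 33.6
tcp_pos: [0.4918, 0.3113, 0.0088]
ee_rot: [0.643, 0.765, 0.0, 0.0]
force: [-1.2, -0.3, 0.3]
opening: 0.0061
```

```bash
python3 v.py 23 230 310 280 350; python3 - <<'E'
from h import *
s=load('side23');cv2.imwrite('pics/c23.png',cv2.resize(s['frame'][285:345,240:320],None,fx=9,fy=9,interpolation=cv2.INTER_CUBIC)[:,:,::-1])
p=get_state()['tcp_pos']
ty=np.radians(9.9);TX=np.array([np.cos(ty),np.sin(ty)]);d=p[:2]-np.array([.4998,.3124]);print(d@TX)
E
```

```text
[0.49182161 0.31129385 0.00877837] [-0.44869806  0.73404798 -0.31450137] [-0.00952336 -0.02875734  0.03167528]
-0.008049762076998812
```

View pics/c23.png

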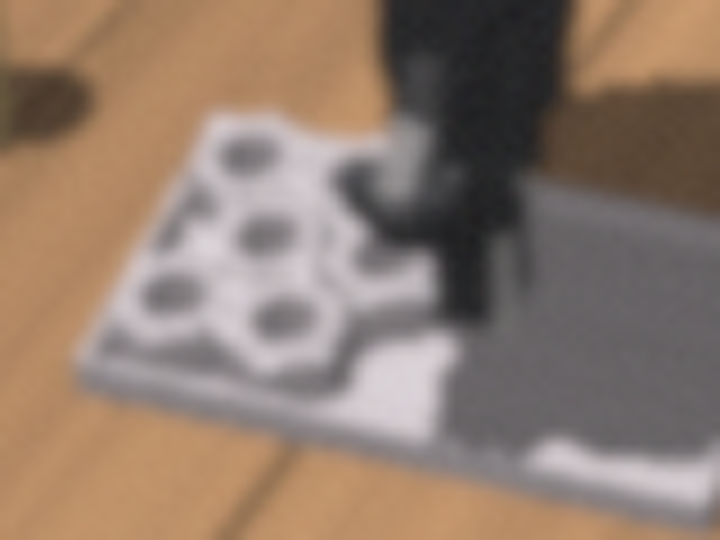

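Request:
{"op": "step_arm", "data": {
  "targets": [
    {"xyz": [0.0005, 0.0001, 0], "roll": 0},
    {"xyz": [0.0005, 0.0001, 0], "roll": 0},
    {"xyz": [0, 0, 0], "roll": 0},
    {"xyz": [0, 0, 0], "roll": 0},
    {"xyz": [-0.003, -0.0005, 0], "roll": 0},
    {"xyz": [-0.01, -0.0017, 0.01], "roll": 0},
    {"xyz": [-0.02, -0.0035, 0.03], "roll": 0},
    {"xyz": [-0.03, -0.005, 0.04], "roll": 0},
    {"xyz": [-0.04, -0.007, 0.04], "roll": 0},
    {"xyz": [-0.03, -0.005, 0.01], "roll": 0}
  ]
}}

```text
time_s: 34.65
tcp_pos: [0.3637, 0.2897, 0.1372]
ee_rot: [0.643, 0.766, 0.003, 0.001]
force: [1.6, 1.0, -0.5]
opening: 0.0057
```

```bash
python3 v.py 24; python3 - <<'E'
from h import *
s=load('side24');cv2.imwrite('pics/c24.png',cv2.resize(s['frame'][285:345,240:320],None,fx=9,fy=9,interpolation=cv2.INTER_CUBIC)[:,:,::-1])
t=snap('top','top24');cv2.imwrite('pics/a24.png',cv2.resize(t['frame'][195:275,195:265],None,fx=7,fy=7,interpolation=cv2.INTER_CUBIC)[:,:,::-1])
E
```

```text
[0.35933292 0.28900003 0.13701261] [-4.25411244  0.82673335  0.63917461] [0.00899177 0.12286568 0.02115518]
```

View pics/c24.png

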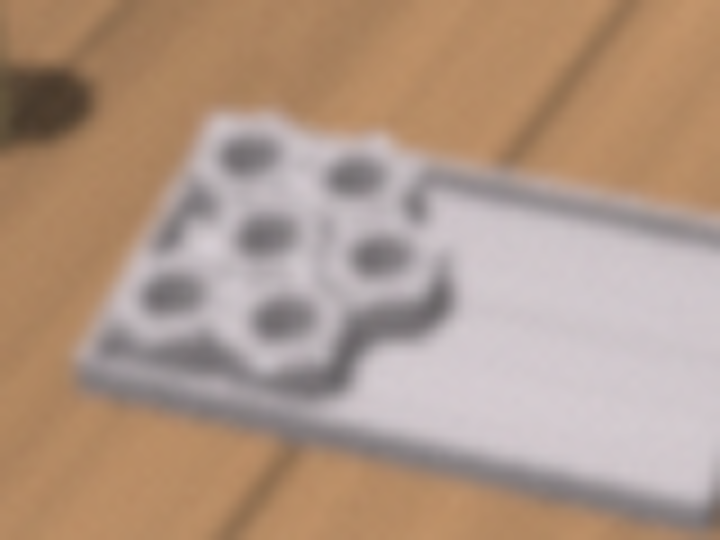

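View pics/a24.png

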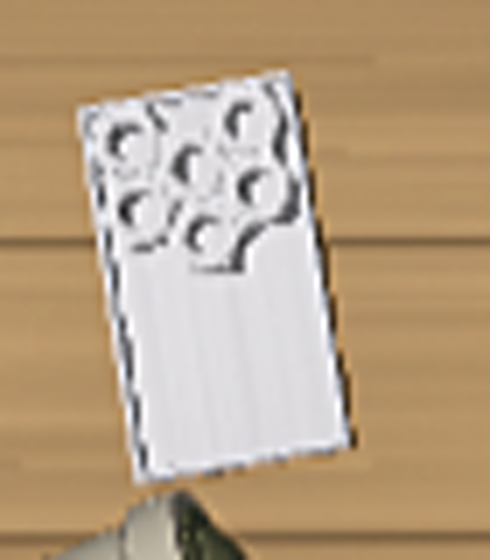

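View pics/b24.png

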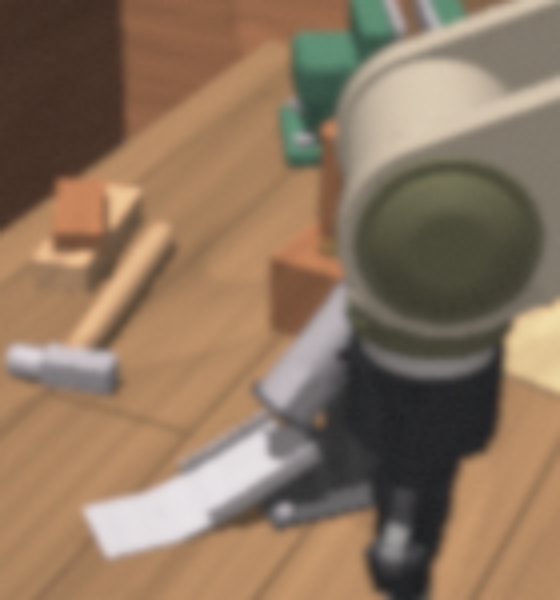

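```bash
python3 - <<'E'
from h import *
from itertools import combinations
def holes(fn):
  s=load(fn);g=cv2.cvtColor(s['frame'],cv2.COLOR_RGB2GRAY).astype(np.float32)
  G=cv2.resize(g[285:345,240:320],None,fx=9,fy=9,interpolation=cv2.INTER_CUBIC)
  out={}
  for n,(x,y) in dict(e=(248,155),b=(355,177),c=(265,235),n=(378,257),d=(170,295),a=(283,318)).items():
    m=np.zeros_like(G);cv2.ellipse(m,(x,y),(34,25),0,0,360,1,-1)
    w=np.clip(150-G,0,None)*m; 
    yy,xx=np.mgrid[:G.shape[0],:G.shape[1]]; u=((w*xx).sum()/w.sum(),(w*yy).sum()/w.sum())
    out[n]=plane(s,(240+(u[0]+.5)/9-.5,285+(u[1]+.5)/9-.5),.019)[:2]
  return out
h=holes('side24');h0=holes('side15')
for p in('na','nb','nc','ac','bc','ad','be','cd','ce'): print(p,round(1000*np.linalg.norm(h[p[0]]-h[p[1]]),1),round(1000*np.linalg.norm(h0[p[0]]-h0[p[1]]),1))
for k in'abcde':print(k,((h[k]-h0[k])*1000).round(1))
E
```

```text
na 31.7 33.1
nb 29.9 25.4
nc 30.7 28.2
ac 30.0 30.0
bc 30.4 30.3
ad 30.2 30.3
be 30.1 30.4
cd 30.3 30.3
ce 30.3 30.3
a [0. 0.]
b [ 0.3 -0.2]
c [-0. -0.]
d [-0.  -0.1]
e [0. 0.]
```

Request:
{"op": "step_arm", "data": {
  "targets": [
    {"xyz": [0.014, 0.0023, 0], "roll": 0},
    {"xyz": [0.014, 0.0023, 0], "roll": 0},
    {"xyz": [0.014, 0.0023, 0], "roll": 0},
    {"xyz": [0.014, 0.0023, -0.02], "roll": 0},
    {"xyz": [0.014, 0.0023, -0.02], "roll": 0},
    {"xyz": [0.014, 0.0023, -0.02], "roll": 0},
    {"xyz": [0.014, 0.0023, -0.02], "roll": 0},
    {"xyz": [0.014, 0.0023, -0.01], "roll": 0},
    {"xyz": [0, 0, 0], "roll": 0},
    {"xyz": [0, 0, 0], "roll": 0}
  ]
}}

```text
time_s: 35.75
tcp_pos: [0.4766, 0.3079, 0.0436]
ee_rot: [0.644, 0.765, -0.0, -0.0]
force: [-0.2, 0.2, 0.7]
opening: 0.0057
```

Request:
{"op": "step_arm", "data": {
  "targets": [
    {"xyz": [0, 0, -0.01], "roll": 0},
    {"xyz": [0, 0, -0.01], "roll": 0},
    {"xyz": [0, 0, -0.01], "roll": 0},
    {"xyz": [0, 0, -0.007], "roll": 0},
    {"xyz": [0, 0, 0], "roll": 0},
    {"xyz": [0, 0, 0], "roll": 0},
    {"xyz": [0, 0, 0], "roll": 0},
    {"xyz": [0, 0, 0], "roll": 0},
    {"xyz": [0, 0, 0], "roll": 0},
    {"xyz": [0, 0, 0], "roll": 0}
  ]
}}

```text
time_s: 36.75
tcp_pos: [0.4769, 0.3081, 0.0068]
ee_rot: [0.643, 0.765, 0.0, 0.0]
force: [0.8, -0.5, -0.3]
opening: 0.0056
```

```bash
cat > tp.py <<'E'
from h import *
p=get_state()['tcp_pos'];q=get_state()['ee_rot']
ty=np.radians(9.9);TX=np.array([np.cos(ty),np.sin(ty)]);TY=np.array([-TX[1],TX[0]]);d=p[:2]-np.array([.4998,.3124]);print(d@TX,d@TY,p,np.degrees(2*np.arctan2(q[1],q[0])))
E
python3 tp.py
```

```text
-0.0232850643767634 -0.0003069383925037869 [0.47691444 0.30809425 0.00684011] 99.89911081088354
```

Request:
{"op": "step_arm", "data": {
  "targets": [
    {"xyz": [0.0027, 0.0005, 0], "roll": 0},
    {"xyz": [0.0027, 0.0005, 0], "roll": 0},
    {"xyz": [0.0027, 0.0005, 0], "roll": 0},
    {"xyz": [0.0027, 0.0004, 0], "roll": 0},
    {"xyz": [0.0027, 0.0005, 0], "roll": 0},
    {"xyz": [0.0025, 0.0004, 0], "roll": 0},
    {"xyz": [0.0002, 0.0003, 0], "roll": 0},
    {"xyz": [0.0002, 0.0003, 0], "roll": 0},
    {"xyz": [0.0002, 0.0003, 0], "roll": 0},
    {"xyz": [0.0002, 0.0003, 0], "roll": 0}
  ]
}}

```text
time_s: 37.75
tcp_pos: [0.4935, 0.3121, 0.0066]
ee_rot: [0.643, 0.765, -0.0, -0.0]
force: [-0.4, -0.9, -0.1]
opening: 0.0062
```

```bash
python3 tp.py; python3 v.py 25 230 310 280 350; python3 - <<'E'
from h import *
s=load('side25');cv2.imwrite('pics/c25.png',cv2.resize(s['frame'][285:345,240:320],None,fx=9,fy=9,interpolation=cv2.INTER_CUBIC)[:,:,::-1])
E
```

```text
-0.006265888264433828 0.0007502969129970394 [0.49349842 0.31206184 0.00661018] 99.9023599526726
[0.49353548 0.31208426 0.00663746] [-0.51102629 -0.34314702 -0.48768346] [-0.11132924  0.10078894  0.05331373]
```

View pics/c25.png

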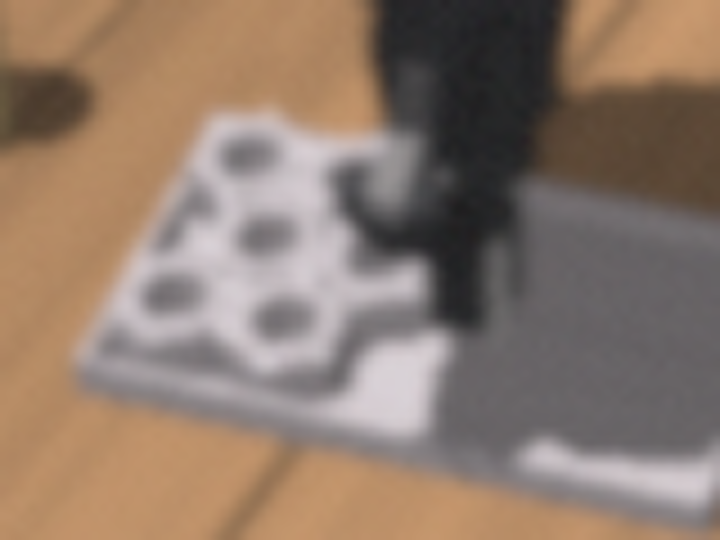

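Request:
{"op": "step_arm", "data": {
  "targets": [
    {"xyz": [-0.002, -0.0003, 0], "roll": 0},
    {"xyz": [-0.004, -0.0007, 0], "roll": 0},
    {"xyz": [-0.01, -0.0017, 0.01], "roll": 0},
    {"xyz": [-0.02, -0.0035, 0.03], "roll": 0},
    {"xyz": [-0.03, -0.005, 0.04], "roll": 0},
    {"xyz": [-0.04, -0.007, 0.04], "roll": 0},
    {"xyz": [-0.03, -0.005, 0.01], "roll": 0},
    {"xyz": [0, 0, 0], "roll": 0},
    {"xyz": [0, 0, 0], "roll": 0},
    {"xyz": [0, 0, 0], "roll": 0}
  ]
}}

```text
time_s: 38.8
tcp_pos: [0.3632, 0.2898, 0.1313]
ee_rot: [0.644, 0.765, -0.0, 0.0]
force: [0.1, -0.1, 0.5]
opening: 0.006
```

```bash
python3 v.py 26 ; python3 - <<'E'
from h import *
s=load('side26');cv2.imwrite('pics/c26.png',cv2.resize(s['frame'][285:345,240:320],None,fx=9,fy=9,interpolation=cv2.INTER_CUBIC)[:,:,::-1])
t=snap('top','top26');cv2.imwrite('pics/a26.png',t['frame'][100:320,180:480,::-1].repeat(2,0).repeat(2,1))
def holes(fn):
  s=load(fn);g=cv2.cvtColor(s['frame'],cv2.COLOR_RGB2GRAY).astype(np.float32)
  G=cv2.resize(g[285:345,240:320],None,fx=9,fy=9,interpolation=cv2.INTER_CUBIC)
  out={}
  for n,(x,y) in dict(e=(248,155),b=(355,177),c=(265,235),n=(375,257),d=(170,295),a=(283,318)).items():
    for _ in range(4):
      m=np.zeros_like(G);cv2.ellipse(m,(int(round(x)),int(round(y))),(34,25),0,0,360,1,-1)
      w=np.clip(150-G,0,None)*m
      yy,xx=np.mgrid[:G.shape[0],:G.shape[1]]; x,y=((w*xx).sum()/w.sum(),(w*yy).sum()/w.sum())
    out[n]=plane(s,(240+(x+.5)/9-.5,285+(y+.5)/9-.5),.019)[:2]
  return out
h=holes('side26');h0=holes('side24')
for p in('na','nb','nc','ac','bc','ad','be','cd','ce'): print(p,round(1000*np.linalg.norm(h[p[0]]-h[p[1]]),1),round(1000*np.linalg.norm(h0[p[0]]-h0[p[1]]),1))
for k in'nabcde':print(k,((h[k]-h0[k])*1000).round(1))
E
```

```text
[0.36330118 0.28973402 0.13108188] [ 0.13669831 -0.30311702  0.40624112] [ 0.01482723 -0.00302505  0.04217144]
na 30.7 31.7
nb 29.8 29.9
nc 29.6 30.7
ac 29.9 30.0
bc 30.5 30.4
ad 30.3 30.2
be 30.1 30.1
cd 30.2 30.3
ce 30.6 30.3
n [1.  0.6]
a [-0. -0.]
b [ 0.1 -0. ]
c [0.1 0.1]
d [0. 0.]
e [ 0.1 -0.2]
```

View pics/c26.png

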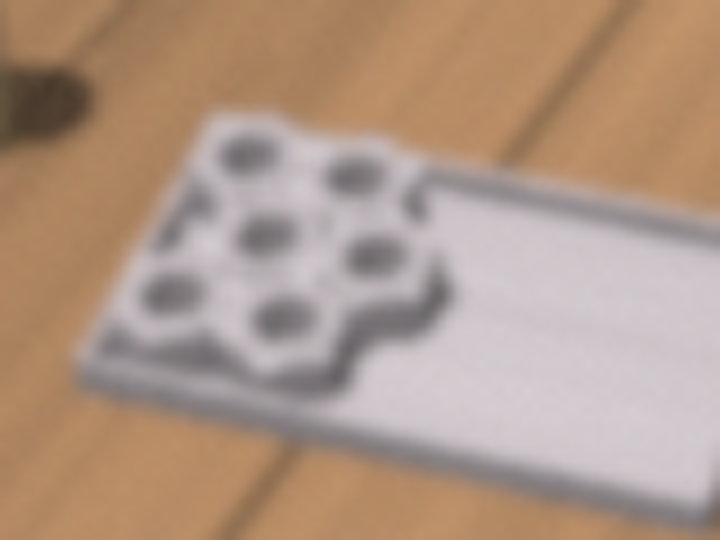

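View pics/a26.png

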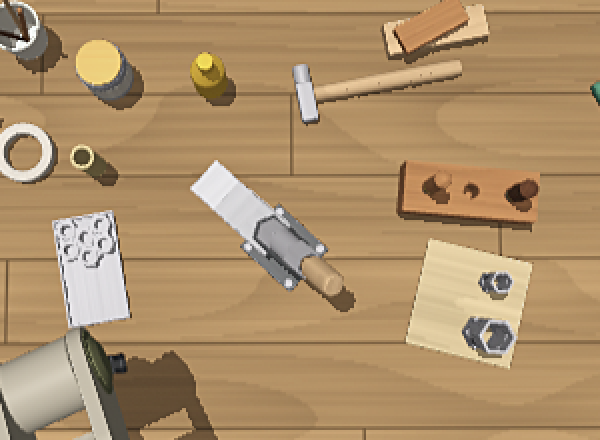

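```bash
python3 -c "
from plant import *
print(sign_off())"
```

```text
the job is handed in; nothing more can be done
None
```

The job is done and handed in after 39 s on the robot clock. No verdict is reported, so what follows is what my own pictures showed.

- **Spanner:** I tipped it into the cradle, jammed end down against the end plate, and let go. A two-camera check after release put it in the home position to within about 1 px. In the last top picture it still lies there, with the drift in it.
- **Nut out:** I pushed the drift down through the bore, stopping with its shoulder a few mm short of the rim. The nut came out and stopped flat at the end of the chute.
- **Nut in the tray:** I laid it flat in the empty half and pushed it into the notch with the nearly closed fingers. The first push left it about 1 mm off (31.7 mm from nut a, where 30 is touching), so I pushed it in a second time.
- **Last checks:**
  - **Distances:** by the side camera the nut is 30.7, 29.8 and 29.6 mm from nuts a, b and c; the limit is 32.5.
  - **The other five nuts:** none moved more than about 0.4 mm.
  - **Orientation:** the nut looks flat and in line with the others; I judged this by eye and did not measure the angle.
  - **Other tools:** all stand in their places in the last top picture.
- **Disagreement:** the two cameras differed by about 2 mm in absolute position. The nut distances all come from one picture, so this should hardly affect them.

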